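# Load the oven carrier with transformers and close it up

## Robot

A 6-joint arm with a two-finger parallel gripper is mounted at the origin on a cart in front of the work surface, level with it; the furniture and walls round the work are solid. World frame = base frame: x ahead of the robot, y to its left, z up, the work surface at z = 0. Lengths are in m, angles in rad, forces in N, time in s.
With the tool pointing down it reaches from about 0.35 to 0.975 m from the base axis. Payload 4.9 kg.
Tool frame: the origin (TCP) lies on the front face of the gripper's body, between the roots of the fingers; the fingertips stand ctrl.finger_overhang ahead of it and the grasp point (between the pads) lies 54 mm ahead of it (ctrl.finger_overhang is the distance from the TCP to the fingertips, in m); z points along the fingers, y is the line along which they close (so a half turn about z gives the same grasp; the last joint's range is limited). The gripper opens to 85 mm and grips with 20 to 120 N. Pads are 22 mm wide; open, the fingers measure 114 mm over their backs; the gripper's body (76 mm by 85 mm) begins 54 mm behind the grasp point. The pads swing forward as they close: fully open they stand 13 mm farther back than shut.
Start: joints at [1.109, 0.053, 1.613, -0, 1.476, -0.119], TCP at [0.21, 0.589, 0.304] pointing down, gripper open.
Joint ranges: [-3.01, 3.01], [-1.01, 2.22], [0.06, 2.58], [-1.02, 4.17], [0.09, 2.62], [-3.14, 3.14]. Speed limits (rad/s): [2.57, 2.57, 3.14, 3.14, 3.14, 3.14].

## Interface

Orientations are given as a rotation vector (axis times angle).
In Python, from station import ctrl, vision gives the robot as it stands. The module is installed in compiled form; this text tells all that it offers.
- The arm moves only by the tool drive_tool, never from a script. Its argument "rows" is a list of rows, each a list of 2 entries, a list of its own where there are three numbers: the shift along the tool's x, y, z in m, then the turn about the tool's z in rad. A call has 1 to 10 rows; each row shifts and turns the commanded pose from where the row before left it, along the tool's axes as they then stand; what a row does not reach is not made up. A row lasts 1/10 s, in which the tool goes at most 50 mm and 8.59 degrees, less where a joint would pass 70% of its speed; a pose out of reach is approached as far as the arm can. A call with a gripper value outside its range is refused whole. "jaw" is the closure, from 0 (fully open) to 1 (shut), set as the call begins (left out, the last holds). The fingers move at their own pace and stop on an object; "grip_force" is the grip in N (left out, the last holds). Time passes only in rows, so rows that do not move let the fingers close. It gives the time, the measured TCP pose, the force, the opening and the grip force at its end, in the units of the state.
- ctrl.get_obs(): the state, without advancing time (a new reading comes with each control period).
- vision.get_image(name): name is "scene" or "top" or "wrist"; returns a dict with "image" (420x560x3 uint8, blue, green, red), "vertical_fov" (degrees; the focal length in pixels is half the picture's height over the tangent of half this angle, whatever the lens; pixels are square), "cx", "cy" (the principal point, pixels), "dist_coeffs" ([k1, k2, p1, p2, k3] as OpenCV has them; the pictures are not rectified), "R" (3x3) and "t" (3): a world point X has camera coordinates R X + t. Camera axes: x right, y down, z forward; pixel columns grow to the right and rows downward; lengths in m; the calibration is good to about 2 mm. A picture is of the moment at which its call begins. There is no depth.
- ctrl.finish_job(): hands the job in; it is judged then, once.
The state is a dict: "t": time; "q": joint angles; "dq": joint speeds; "effort": joint torques, N m; "tool_pos": TCP position; "tool_rot": TCP orientation; "contact_force": force on the tool from outside, world axes, zero at the start; "wrist_torque": the same for the moment, N m; "opening": finger opening in m; "grip_force": force on a finger pad.
Only numpy, scipy, OpenCV 4.12 (cv2) and the standard library are available. Lean on these libraries where they do the work, as an engineer would, in place of code of your own. Each camera call takes 0.05 s, during which the arm holds its last target. There are 200 camera calls.

## Task

Load the aluminium oven carrier for the next run: free its cam lever, draw the sliding jaw right back to its end stop, and stand every transformer that lies in front of it in the channel, in one row, with the grey iron yokes crosswise to the channel. Then push the jaw up snug so that the row is closed up against the fixed stop, turn the cam lever back to lock it, swing the lid fully shut and bring the clamp right down on it. Leave the other things on the bench where they are.

Things in the scene. Friction and masses are not known exactly. Their poses are not given: they have to be found in the camera images.
- carrier: Oven carrier, a fixed aluminium plate 128 x 280 x 8 mm (x -64..64, y -148..132 mm). Origin: underside, mid-channel; +x = back (hinge side), -x = front, +y = along the channel from fixed stop to jaw. Its top, the channel floor, is at z = 8 mm. Two rails 5 mm high, 8 mm wide, run along y, inner faces at x = -26 and 26 mm. Hinge posts at x = 57, y = -119 and 119 mm, up to z = 64 mm.
- stop_face (a point): Foot of the fixed stop's face, on the channel floor in mid-channel (carrier frame 0, -100, 8 mm); axes as the carrier's. The stop is a block 64 mm wide and 38 mm high behind it (-y). The channel has no other walls: it is open to front and top while the lid is up.
- jaw (a joint): Sliding jaw, m: clear channel length between fixed stop and jaw face, 0 to 0.180 (drawn right back, at its end stop). Grows along the carrier's +y. Slides with about 3 N of friction (more when moved fast) while the cam lever is free; held fast, by more than 25 N, while it is locked.
- jaw_face (a point): Foot of the jaw's pressing face (60 mm wide, up to 46 mm above the carrier's underside), on the channel floor in mid-channel; axes as the carrier's. The jaw is 42 mm long and extends from here to +y.
- jaw_fin (a point): Grip fin on top of the jaw, 12 mm thick (carrier x), 26 mm long (y), from z = 26 to 52 mm over the carrier's underside; pinch it from above, fingers closing along the carrier's x. The point: its middle, 10 mm below its top, 27 mm behind the jaw face (+y).
- cam_lever (a joint): Cam lever on the jaw, rad: 0 = locked, pointing to the front (carrier -x); 1.6 = free, pointing along +y, away from the row (clockwise from above to free). An eccentric cam below it grips the front rail under about 0.4 rad: there it needs up to about 10 N at the knob; locking tends to push the jaw to the stop, unlocking to draw it back. It stays where it is left.
- lever_knob (a point): Black upright knob at the lever's end, 15 mm diameter, 28 mm high, to be pinched from above and led round; this point is on its axis, 12.5 mm below its top (50 mm over the carrier's underside), 52 mm from the lever's pivot. The lever travels with the jaw.
- lever_pivot (a point): Point on the lever's vertical pivot axis, at the height of lever_knob, 50 mm in front of mid-channel (carrier -x) and 21 mm behind the jaw face (+y).
- lid (a joint): Lid (aluminium frame 222 x 92 mm, rubber strip below), rad: 0 = shut, level, top face 61 mm over the carrier's underside; 1.85 = open, leaning back. Hinge along the carrier's y at its back. Stiff hinge: it stays where it is left and takes 2 to 4 N at the knob. It clears seated transformers by 1.5 mm.
- lid_knob (a point): Middle of the lid's black knob, a roller 18 mm long (along the hinge), 18 mm in diameter, on a stem over the outer face near the front edge; from the hinge 91 mm along the lid and 30 mm out from it (27 mm over the face). Pinch its flat ends, fingers closing along the carrier's y, and lead it round the hinge; it turns between the fingers.
- lid_hinge (a point): Middle of the lid's hinge line (carrier frame 57, 0, 58 mm).
- clamp (a joint): Hold-down clamp on the end tower, in rad: 0 = down, its rubber foot on the lid's end; 2.05 = open, leaning outwards (carrier -y). Stays where it is left; takes about 2 N. It blocks the lid if brought down before the lid is shut.
- clamp_knob (a point): Middle of the clamp's black knob, a roller 18 mm long and 18 mm in diameter whose length lies along the carrier's x; when the clamp is down it is 42 mm along +y and 30 mm up from the clamp's hinge. Pinch it by its flat ends, fingers closing along the carrier's x, and lead it round the hinge.
- clamp_hinge (a point): Middle of the clamp's hinge line, along the carrier's x (carrier frame 0, -134, 68 mm), on a tower 34 x 24 mm that reaches up to z = 74 mm.
- transformer_1: One of four like wound transformers (2 to 4 are present): yellow coil in a grey iron frame on a black foot; 39 (x) x 51 (y) x 44 mm high, 0.09 kg. Origin: centre of its underside. Foot 39 x 48 x 9 mm; frame legs 14 mm wide, outer faces at y = -25.5 and 25.5, z = 6..44 mm, yoke on top. Grasp from above across the legs (closing along its y). In the carrier its y lies along carrier x, either way.
- transformer_2: One of four like wound transformers (2 to 4 are present): yellow coil in a grey iron frame on a black foot; 39 (x) x 51 (y) x 44 mm high, 0.09 kg. Origin: centre of its underside. Foot 39 x 48 x 9 mm; frame legs 14 mm wide, outer faces at y = -25.5 and 25.5, z = 6..44 mm, yoke on top. Grasp from above across the legs (closing along its y). In the carrier its y lies along carrier x, either way.
- transformer_3: One of four like wound transformers (2 to 4 are present): yellow coil in a grey iron frame on a black foot; 39 (x) x 51 (y) x 44 mm high, 0.09 kg. Origin: centre of its underside. Foot 39 x 48 x 9 mm; frame legs 14 mm wide, outer faces at y = -25.5 and 25.5, z = 6..44 mm, yoke on top. Grasp from above across the legs (closing along its y). In the carrier its y lies along carrier x, either way.
- transformer_4: One of four like wound transformers (2 to 4 are present): yellow coil in a grey iron frame on a black foot; 39 (x) x 51 (y) x 44 mm high, 0.09 kg. Origin: centre of its underside. Foot 39 x 48 x 9 mm; frame legs 14 mm wide, outer faces at y = -25.5 and 25.5, z = 6..44 mm, yoke on top. Grasp from above across the legs (closing along its y). In the carrier its y lies along carrier x, either way.
- heat_sink: Bystander: black finned heat sink 30 x 42 x 24 mm, origin under its centre. Not to be moved.
- side_cutters: Bystander: side cutters 146 mm long with blue grips, lying. Not to be moved.
- flux_bottle: Bystander: small brown bottle with a black dropper cap, 102 mm high. Not to be moved.

How it is judged:
By the outcome, as a careful person would: the job done as asked, in the order asked, and still so for the second after the job is handed in, with the robot touching nothing.
Of transformer_1, transformer_2, transformer_3, transformer_4 only 2 to 4 are there at a start; the rules pass over those that are not, and their reading is None.
At some moment in a run one of transformer_1, transformer_2, transformer_3, transformer_4 may be knocked a few centimetres aside while the robot is not near it.
Once in a run the grip may slacken for a moment while it holds something.
It also fails if it takes over 210 s, if anything falls off the work surface, if the arm or the gripper's body presses on something with over 40 N, if the wrist force passes 120 N, or if a joint passes its speed limit or range.

## Working session

There is one attempt and no reset: what is moved stays moved. The work goes in short steps, Python scripts to look and compute and a tool call to move; the robot and the scene stay as the last step left them, time stands still between calls to the robot, and variables do not carry over. Pictures are saved under pics/ and viewed, at most 14 in all, crops included, and the job is handed in when it is done.

Besides the shell and the picture viewer there is one more tool, called after "Call:" by a JSON object that holds its "api" and its "payload". drive_tool: Moves the arm, as the interface text tells. Its arguments: {"type":"object","properties":{"rows":{"type":"array","items":{"type":"array"}},"jaw":{"type":"number"},"grip_force":{"type":"number"}},"required":["rows"]}

```bash
mkdir -p pics
cat > h.py <<'E'
import numpy as np, cv2
from station import ctrl, vision
def shot(name, fn=None):
    d=vision.get_image(name)
    if fn: cv2.imwrite('pics/'+fn+'.png', d['image'])
    h=d['image'].shape[0]; f=h/2/np.tan(np.radians(d['vertical_fov'])/2)
    d['K']=np.array([[f,0,d['cx']],[0,f,d['cy']],[0,0,1.]]); d['R']=np.array(d['R']); d['t']=np.array(d['t']); d['D']=np.array(d['dist_coeffs'],float)
    return d
def ray(d,uv):
    p=cv2.undistortPoints(np.array(uv,float).reshape(-1,1,2),d['K'],d['D']).reshape(-1,2)
    v=np.c_[p,np.ones(len(p))]@d['R']; c=-d['R'].T@d['t']
    return c,v
def onz(d,uv,z):
    c,v=ray(d,uv); return c+v*((z-c[2])/v[:,2])[:,None]
def proj(d,X):
    return cv2.projectPoints(np.array(X,float).reshape(-1,1,3),cv2.Rodrigues(d['R'])[0],d['t'],d['K'],d['D'])[0].reshape(-1,2)
def tri(ds,uvs):
    A=np.zeros((3,3));b=np.zeros(3)
    for d,uv in zip(ds,uvs):
        c,v=ray(d,uv); v=v[0]/np.linalg.norm(v[0]); P=np.eye(3)-np.outer(v,v); A+=P;b+=P@c
    return np.linalg.solve(A,b)
E
python3 - <<'E'
from h import *
a=shot('top','top0');b=shot('scene','sc0');
for d in(a,b): print(d['K'][0,0],-d['R'].T@d['t'],d['R'],d['D'])
o=ctrl.get_obs();print(o['tool_pos'],o['tool_rot'],o['opening'],o['t'],ctrl.finger_overhang)
E
```

```text
503.93889476967155 [0.45618611 0.03403761 1.0827419 ] [[-0.02633696 -0.99950806  0.01702936]
 [-0.99895349  0.02567747 -0.03784964]
 [ 0.03739375 -0.01800838 -0.99913833]] [-0.18609156  0.          0.          0.          0.        ]
390.2961020344647 [ 0.2550263  -0.51437598  0.69558147] [[ 0.88106382 -0.4727647  -0.01483531]
 [-0.34940582 -0.62938601 -0.69411009]
 [ 0.31881361  0.61673883 -0.71971598]] [0.00174968 0.         0.         0.         0.        ]
[0.20987421 0.58825103 0.30277065] [-5.35704594e-01 -3.09502039e+00  2.80966242e-03] 0.08547828427821319 0.1 0.0726
```

View pics/top0.png

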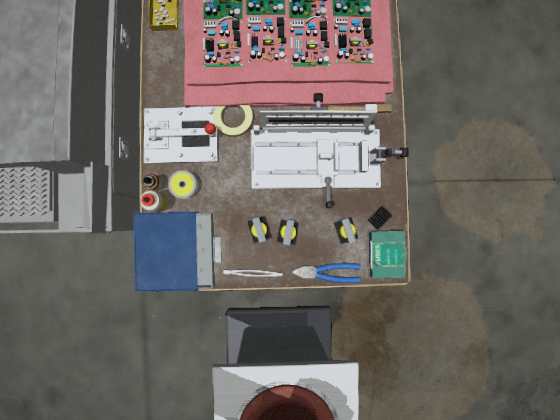

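View pics/sc0.png

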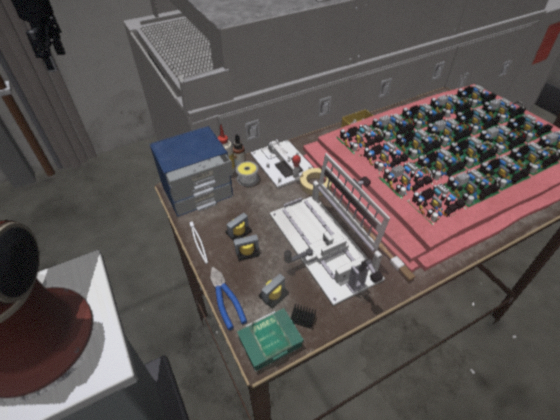

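Top view: three transformers near (260,230), (288,231) and (347,230). The carrier spans about u 251–382, v 131–188, with the jaw near u 325, lever knob at (329,204), lid knob at (319,98) and clamp knob at (404,152). Next, an enlarged crop.

Run:
```python
from h import *
a=cv2.imread('pics/top0.png')[88:252,240:420]
cv2.imwrite('pics/c1.png',cv2.resize(a,None,fx=3.6,fy=3.6,interpolation=cv2.INTER_CUBIC))
d=shot('top'); im=d['image']; h=cv2.cvtColor(im,cv2.COLOR_BGR2HSV)
# white plate
m=cv2.inRange(h,(0,0,150),(180,60,255)); m[:128]=0;m[195:]=0;m[:,:245]=0;m[:,:][:,395:]=0
m=cv2.morphologyEx(m,cv2.MORPH_CLOSE,np.ones((9,9)))
c=max(cv2.findContours(m,0,2)[0],key=cv2.contourArea); r=cv2.minAreaRect(c);print(r); p=cv2.boxPoints(r);print(p);print(onz(d,p,.008).round(4))
# yellow coils
m=cv2.inRange(h,(22,120,80),(38,255,255))
for c in cv2.findContours(m,0,2)[0]:
    A=cv2.contourArea(c); x,y,w,hh=cv2.boundingRect(c)
    if A>20 and y>200: print(A,x,y,w,hh,onz(d,[(x+w/2,y+hh/2)],.03).round(4))
```

```text
((315.0, 158.0), (60.0, 140.0), 90.0)
[[245. 128.]
 [385. 128.]
 [385. 188.]
 [245. 188.]]
[[ 0.6642  0.0754  0.008 ]
 [ 0.6586 -0.2296  0.008 ]
 [ 0.5272 -0.224   0.008 ]
 [ 0.5345  0.0783  0.008 ]]
24.5 291 227 5 13 [[ 0.4351 -0.0216  0.03  ]]
46.0 339 225 8 14 [[ 0.4353 -0.1257  0.03  ]]
35.5 280 225 6 13 [[4.399e-01 3.000e-04 3.000e-02]]
28.0 251 225 6 12 [[0.4425 0.0608 0.03  ]]
29.5 261 222 6 13 [[0.4472 0.0398 0.03  ]]
```

View pics/c1.png

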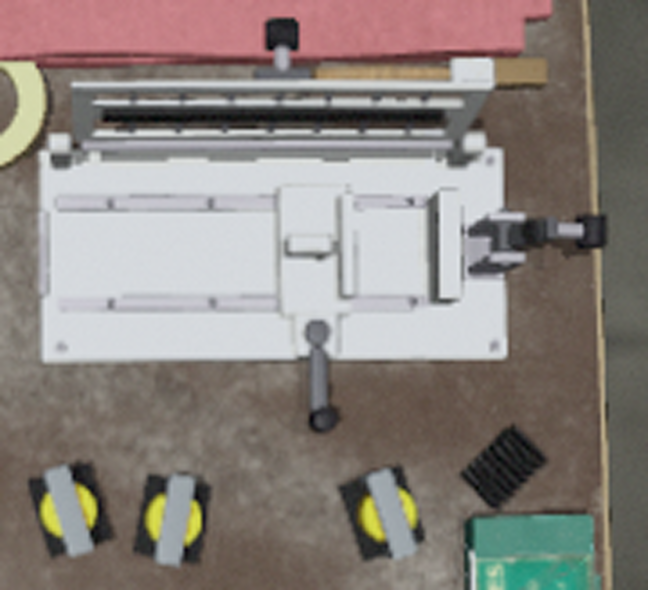

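The enlarged crop (3.6x, origin at (240,88)) shows the plate corners at (40,150), (503,152), (507,358), (42,360), lever pivot (317,331), lever knob (322,418) and fin (309,244). The yokes run (57,468)-(80,555), (181,476)-(172,564) and (379,470)-(405,556).

```bash
cat >> h.py <<'E'
def fit(P,Q): # 2d rigid carrier->world
    P=np.array(P,float);Q=np.array(Q,float)[:,:2];p=P.mean(0);q=Q.mean(0)
    a,b=P-p,Q-q; th=np.arctan2((a[:,0]*b[:,1]-a[:,1]*b[:,0]).sum(),(a*b).sum()); R=np.array([[np.cos(th),-np.sin(th)],[np.sin(th),np.cos(th)]])
    return th,q-R@p,(Q-(P@R.T+q-R@p))
E
python3 - <<'E'
from h import *
d=shot('top'); g=cv2.cvtColor(d['image'],cv2.COLOR_BGR2GRAY).astype(float)
C=lambda L:np.array(L,float)/3.6+[240-.36,88-.36]
pl=onz(d,C([(40,150),(503,152),(507,358),(42,360)]),.008)
th,t,res=fit([(.064,.132),(.064,-.148),(-.064,-.148),(-.064,.132)],pl);print('carrier',th,t,(res*1e3).round(1))
R=np.array([[np.cos(th),-np.sin(th)],[np.sin(th),np.cos(th)]])
# front & back plate edge
def cc(uv,z): return (((onz(d,C([uv]),z)[0,:2])-t)@R*1e3).round(1)
print('pivot',cc((317,331),.04),'knob',cc((322,418),.0625),'fin',cc((309,244),.052),'clampknob',cc((593,230),.091),'lidknob',cc((282,32),.137),'stoptop',cc((444,245),.046),'jawfacetop',cc((354,245),.046))
for p,q in [((57,468),(80,555)),((181,476),(172,564)),((379,470),(405,556))]:
    w=onz(d,C([p,q]),.044); v=w[0]-w[1]; print('T',w.mean(0).round(4),'len',np.linalg.norm(v).round(4),'angle of y axis from +x',np.degrees(np.arctan2(v[1],v[0])).round(1))
E
```

```text
carrier -0.02069651239019332 [ 0.59517077 -0.06774514] [[-0.8  0.2]
 [-1.5  0.2]
 [ 1.3  0.4]
 [ 1.  -0.8]]
pivot [-49.1 -28.8] knob [-100.4  -28.3] fin [ -0.  -23.3] clampknob [   3.1 -179.3] lidknob [102.3  -0.5] stoptop [   0.3 -102.9] jawfacetop [  0.2 -50.2]
T [0.4451 0.0507 0.044 ] len 0.0515 angle of y axis from +x 13.3
T [ 0.4386 -0.0109  0.044 ] len 0.0506 angle of y axis from +x -7.4
T [ 0.4391 -0.1353  0.044 ] len 0.0518 angle of y axis from +x 15.3
```

```bash
cat >> h.py <<'E'
TH=-0.0207; T0=np.array([0.5945,-0.0677])
RC=np.array([[np.cos(TH),-np.sin(TH)],[np.sin(TH),np.cos(TH)]])
def cw(p): p=np.array(p,float)/1e3; return np.r_[RC@p[:2]+T0,p[2]] # carrier mm -> world
def wc(w): w=np.array(w,float); return np.r_[(w[:2]-T0)@RC,w[2]]*1e3
def state():
    o=ctrl.get_obs(); M=cv2.Rodrigues(np.array(o['tool_rot'],float))[0]
    return o,M,np.arctan2(-M[0,1],M[1,1])
def go(w,psi=None): # grasp point world -> turn, then shift mm
    o,M,p=state(); w=np.array(w,float); tcp=w+[0,0,.054]
    psi=p if psi is None else psi; turn=p-psi
    x=-np.array([np.cos(psi),np.sin(psi)]); y=np.array([-np.sin(psi),np.cos(psi)])
    d=tcp-np.array(o['tool_pos']); print('turn',round(turn,4),'shift mm',(np.array([d[:2]@x,d[:2]@y,-d[2]])*1e3).round(1))
def now():
    o,M,p=state(); g=np.array(o['tool_pos'])-[0,0,.054]
    print('t',round(o['t'],2),'grasp carrier',wc(g).round(1),'psi',round(p,4),'tilt',M[:,2].round(4),'q6',np.round(o['q'][5],3),'F',np.round(o['contact_force'],1),'open',round(o['opening'],4),'grip',np.round(o['grip_force'],1))
E
python3 - <<'E'
from h import *
now(); go(cw((-101,-28.7,150)),TH)
E
```

```text
t 0.2 grasp carrier [-398.1  648.   249.1] psi -0.3428 tilt [-5.0e-04 -1.2e-03 -1.0e+00] q6 -0.119 F [-0.7 -0.3 -0.5] open 0.0854 grip 0.0
turn -0.3221 shift mm [-297.1 -676.7   99.1]
```

Call:
{"api": "drive_tool", "payload": {"rows": [[[0,0,0],-0.107],[[0,0,0],-0.107],[[0,0,0],-0.108],[[-0.02,-0.045,0],0],[[-0.02,-0.045,0],0],[[-0.02,-0.045,0],0],[[-0.02,-0.045,0],0],[[-0.02,-0.045,0],0],[[-0.02,-0.045,0],0],[[-0.02,-0.045,0],0]]}}

```text
t: 1.2
tool_pos: [0.3436, 0.269, 0.3038]
tool_rot: [0.032, 3.141, 0.0]
contact_force: [1.1, -0.5, -0.4]
opening: 0.0851
grip_force: 0.0
```

Call:
{"api": "drive_tool", "payload": {"rows": [[[-0.0195,-0.045,0.012],0],[[-0.0195,-0.045,0.012],0],[[-0.0195,-0.045,0.012],0],[[-0.0195,-0.045,0.012],0],[[-0.0195,-0.045,0.012],0],[[-0.0195,-0.045,0.012],0],[[-0.0195,-0.045,0.012],0],[[-0.0195,-0.045,0.012],0],[[0,0,0],0],[[0,0,0],0]]}}

```text
t: 2.2
tool_pos: [0.4903, -0.0897, 0.2081]
tool_rot: [-0.036, -3.14, -0.002]
contact_force: [-0.1, -0.2, 0.4]
opening: 0.0853
grip_force: 0.0
```

Run:
```python
from h import *
now(); go(cw((-101,-28.7,150)),TH)
d=shot('wrist','w1'); print(d['K'][0,0],-d['R'].T@d['t'])
for n,p in dict(knob=(-102,-28.7,62.5),pivot=(-50,-28.7,40),fin=(0,-22.7,52),BLc=(-64,132,8)).items(): print(n,proj(d,cw(p)).round(1))
```

```text
t 2.2 grasp carrier [-103.7  -24.1  154.1] psi -0.0231 tilt [-0.0018  0.001  -1.    ] q6 -1.878 F [-0.1 -0.2  0.4] open 0.0853 grip 0.0
turn -0.0024 shift mm [-2.7 -4.6  4.1]
334.8002812560821 [ 0.41204144 -0.08790266  0.27785848]
knob [[266.5 226.1]]
pivot [[267.6 277.4]]
fin [[275.2 339.1]]
BLc [[449.6 244.3]]
```

View pics/w1.png

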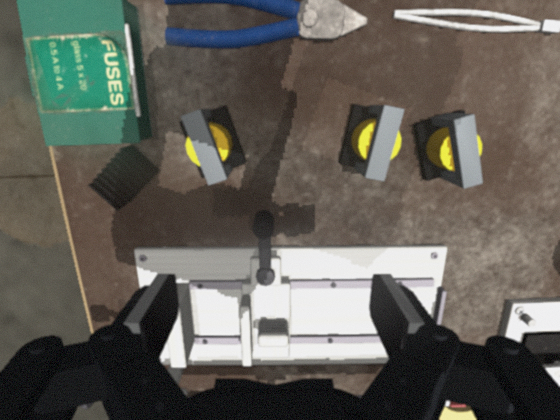

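Run:
```python
from h import *
d=shot('wrist'); print(d['R'].round(3),d['D'],d['cx'],d['cy'])
for n,uv,z in [('cornerL',(445,247.5),.008),('cornerR',(135.5,248),.008),('knobtop',(263.5,219),.0625),('pivot',(265.5,276),.042),('T1',(467,149),.044),('T2',(384.5,141.5),.044),('T3',(204.5,146),.044)]:
    w=onz(d,[uv],z)[0]; print(n,w.round(4),wc(w).round(1))
im=d['image']; cv2.imwrite('pics/w2.png',cv2.resize(im[200:360,180:340],None,fx=3.5,fy=3.5,interpolation=cv2.INTER_CUBIC))
```

```text
[[ 0.021  1.     0.001]
 [ 0.951 -0.021  0.308]
 [ 0.308 -0.005 -0.951]] [-0.03769117  0.          0.          0.          0.        ] 273.58613613185724 211.42612402529386
cornerL [0.5364 0.0631 0.008 ] [-60.8 129.5   8. ]
cornerR [ 0.5308 -0.2116  0.008 ] [ -60.7 -145.2    8. ]
knobtop [ 0.4871 -0.0953  0.0625] [-106.8  -29.8   62.5]
pivot [ 0.542 -0.096  0.042] [-51.9 -29.4  42. ]
T1 [0.4446 0.0486 0.044 ] [-152.3  113.2   44. ]
T2 [ 0.4385 -0.0105  0.044 ] [-157.1   53.9   44. ]
T3 [ 0.4391 -0.1353  0.044 ] [-154.   -70.8   44. ]
```

View pics/w2.png

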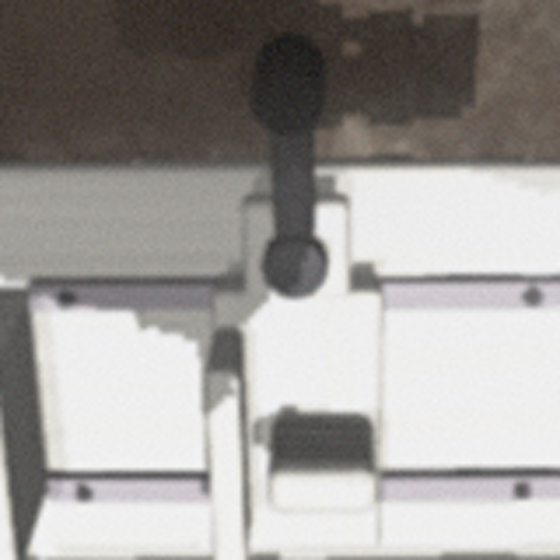

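Run:
```python
from h import *
now(); go(cw((-102,-30,53)),TH)
```

```text
t 2.3 grasp carrier [-103.7  -22.7  154.9] psi -0.0202 tilt [-0.e+00  3.e-04 -1.e+00] q6 -1.878 F [-0.2  0.2  0.1] open 0.0855 grip 0.0
turn 0.0005 shift mm [ -1.7  -7.3 101.9]
```

Call:
{"api": "drive_tool", "payload": {"rows": [[[-0.002,-0.007,0.02],0],[[0,0,0.027],0],[[0,0,0.027],0],[[0,0,0.018],0],[[0,0,0.01],0],[[0,0,0],0],[[0,0,0],0]]}}

```text
t: 3.0
tool_pos: [0.493, -0.0955, 0.108]
tool_rot: [0.031, 3.14, -0.001]
contact_force: [-0.3, 0.4, 0.5]
opening: 0.0853
grip_force: 0.0
```

Call:
{"api": "drive_tool", "payload": {"rows": [[[0,0,0],0],[[0,0,0],0],[[0,0,0],0],[[0,0,0],0],[[0,0,0],0],[[0,0,0],0],[[0,0,0],0],[[0,0,0],0]], "jaw": 1, "grip_force": 40}}

```text
t: 3.8
tool_pos: [0.4924, -0.0961, 0.1071]
tool_rot: [-0.033, -3.141, 0.0]
contact_force: [-1.9, -0.6, 3.6]
opening: 0.0136
grip_force: 39.0
```

Run:
```python
from h import *
now(); o=ctrl.get_obs(); print(o['wrist_torque'])
```

```text
t 3.8 grasp carrier [-101.5  -30.5   53.1] psi -0.0208 tilt [-1.e-04 -3.e-04 -1.e+00] q6 -1.891 F [-1.9 -0.6  3.6] open 0.0136 grip 39.0
[-0.08924253  0.28165692  0.00763044]
```

Call:
{"api": "drive_tool", "payload": {"rows": [[[-0.0003,0.005,0],0.1],[[-0.0003,0.005,0],0.1],[[-0.0003,0.005,0],0.1],[[-0.0003,0.005,0],0.1],[[-0.0003,0.005,0],0.1],[[0,0,0],0]]}}

```text
t: 4.4
tool_pos: [0.4995, -0.0712, 0.1071]
tool_rot: [-0.807, -3.036, -0.002]
contact_force: [-0.6, 3.8, 4.4]
opening: 0.0137
grip_force: 39.1
```

Run:
```python
from h import *
now()
```

```text
t 4.4 grasp carrier [-94.9  -5.5  53.1] psi -0.5199 tilt [ 2.0e-04  1.3e-03 -1.0e+00] q6 -1.341 F [-0.6  3.8  4.4] open 0.0137 grip 39.1
```

Call:
{"api": "drive_tool", "payload": {"rows": [[[-0.0003,0.0057,0],0.11],[[-0.0003,0.0057,0],0.11],[[-0.0003,0.0057,0],0.11],[[-0.0003,0.0057,0],0.11],[[-0.0003,0.0057,0],0.11],[[-0.0003,0.0057,0],0.11],[[-0.0003,0.0057,0],0.11],[[-0.0003,0.0057,0],0.11],[[-0.0003,0.0057,0],0.11],[[-0.0003,0.0057,0],0.11]]}}

```text
t: 5.4
tool_pos: [0.5481, -0.0457, 0.1073]
tool_rot: [2.277, 2.162, 0.005]
contact_force: [4.4, 2.2, -0.4]
opening: 0.0134
grip_force: 38.9
```

Run:
```python
from h import *
now()
```

```text
t 5.4 grasp carrier [-46.8  21.1  53.3] psi -1.6224 tilt [ 3.6e-03  7.0e-04 -1.0e+00] q6 -0.168 F [ 4.4  2.2 -0.4] open 0.0134 grip 38.9
```

Call:
{"api": "drive_tool", "payload": {"rows": [[[0.006,-0.0002,0],0],[[0.013,-0.0004,0],0],[[0.013,-0.0004,0],0],[[0.013,-0.0004,0],0],[[0.013,-0.0004,0],0],[[0.013,-0.0004,0],0],[[0.013,-0.0004,0],0],[[0.013,-0.0004,0],0],[[0.013,-0.0004,0],0],[[0.009,-0.0003,0],0]]}}

```text
t: 6.4
tool_pos: [0.5497, 0.073, 0.1071]
tool_rot: [2.269, 2.168, 0.001]
contact_force: [4.5, -4.5, 0.7]
opening: 0.0138
grip_force: 39.4
```

Call:
{"api": "drive_tool", "payload": {"rows": [[[0.005,-0.0002,0],0],[[0.003,-0.0001,0],0],[[0.002,0,0],0],[[0.002,0,0],0],[[0,0,0],0]]}}

```text
t: 6.9
tool_pos: [0.5499, 0.0849, 0.1072]
tool_rot: [2.273, 2.166, 0.002]
contact_force: [3.3, -2.7, 0.7]
opening: 0.014
grip_force: 39.5
```

Run:
```python
from h import *
now()
```

```text
t 6.9 grasp carrier [-47.7 151.6  53.2] psi -1.6187 tilt [ 2.e-03 -6.e-04 -1.e+00] q6 0.068 F [ 3.3 -2.7  0.7] open 0.014 grip 39.5
```

Call:
{"api": "drive_tool", "payload": {"rows": [[[0.001,0,0],0],[[0.001,0,0],0],[[0.001,0,0],0],[[0,0,0],0]]}}

```text
t: 7.3
tool_pos: [0.55, 0.0875, 0.1071]
tool_rot: [2.273, 2.166, 0.0]
contact_force: [4.5, -4.5, -0.1]
opening: 0.0132
grip_force: 39.5
```

Run:
```python
from h import *
now()
```

```text
t 7.3 grasp carrier [-47.7 154.3  53.1] psi -1.6192 tilt [ 0.0014 -0.0014 -1.    ] q6 0.074 F [ 4.5 -4.5 -0.1] open 0.0132 grip 39.5
```

Call:
{"api": "drive_tool", "payload": {"rows": [[[0.0015,0,0],0],[[0.0015,0,0],0],[[0.0015,0,0],0],[[0,0,0],0]]}}

```text
t: 7.7
tool_pos: [0.5501, 0.0885, 0.1068]
tool_rot: [2.268, 2.163, -0.01]
contact_force: [2.9, -18.4, 0.2]
opening: 0.0139
grip_force: 39.5
```

Run:
```python
from h import *
now()
```

```text
t 7.7 grasp carrier [-47.7 155.3  52.8] psi -1.6182 tilt [ 3.0e-04 -9.9e-03 -1.0e+00] q6 0.082 F [  2.9 -18.4   0.2] open 0.0139 grip 39.5
```

Call:
{"api": "drive_tool", "payload": {"rows": [[[-0.002,0,0],0],[[0,0,0],0]]}}

```text
t: 7.9
tool_pos: [0.55, 0.088, 0.107]
tool_rot: [2.272, 2.164, -0.005]
contact_force: [3.5, -11.8, -0.1]
opening: 0.0136
grip_force: 39.5
```

Call:
{"api": "drive_tool", "payload": {"rows": [[[0,0,0],0],[[0,0,0],0],[[0,0,0],0],[[0,0,-0.01],0],[[0,0,-0.03],0],[[0,0,-0.04],0],[[0,0,-0.04],0],[[0,0,-0.03],0]], "jaw": 0}}

```text
t: 8.7
tool_pos: [0.55, 0.091, 0.2606]
tool_rot: [2.274, 2.165, 0.004]
contact_force: [0.3, -1.2, -0.8]
opening: 0.0856
grip_force: 0.0
```

Run:
```python
from h import *
now(); go([0.4446,0.049,.10],TH+np.radians(13.3)-np.pi/2); go([0.545,-0.1,.204],TH-np.pi/2)
```

```text
t 8.7 grasp carrier [-47.8 157.7 206.6] psi -1.6202 tilt [ 3.3e-03  5.0e-04 -1.0e+00] q6 0.08 F [ 0.3 -1.2 -0.8] open 0.0856 grip 0.0
turn -0.2608 shift mm [ -18.9 -111.9  106.6]
turn -0.0287 shift mm [-191.1   -1.1    2.6]
```

Call:
{"api": "drive_tool", "payload": {"rows": [[[-0.03,0.015,0],-0.029],[[-0.045,0.015,0],0],[[-0.045,0.015,0],0],[[0,0,0],0],[[0,0,0],0],[[0,0,0],0]]}}

```text
t: 9.3
tool_pos: [0.5909, -0.0298, 0.257]
tool_rot: [-2.243, -2.198, -0.0]
contact_force: [0.5, -0.3, -0.8]
opening: 0.0858
grip_force: 0.0
```

Run:
```python
from h import *
now(); d=shot('wrist','w3'); print(-d['R'].T@d['t'])
for n,p in dict(railF=(-26,-50,13),railB=(26,-50,13),railF2=(-26,20,13),railB2=(26,20,13),stopF=(-32,-100,46),stopB=(32,-100,46),stopfoot=(0,-100,8)).items(): print(n,proj(d,cw(p)).round(1))
```

```text
t 9.3 grasp carrier [ -4.4  37.8 203. ] psi -1.591 tilt [-3.e-04  6.e-04 -1.e+00] q6 -0.156 F [ 0.5 -0.3 -0.8] open 0.0858 grip 0.0
[0.5932307  0.04926382 0.32668579]
railF [[252.2 271.1]]
railB [[301.9 271.1]]
railF2 [[250.8 207.1]]
railB2 [[303.8 207.2]]
stopF [[245.2 331.3]]
stopB [[309.1 331.3]]
stopfoot [[276.8 309.3]]
```

View pics/w3.png

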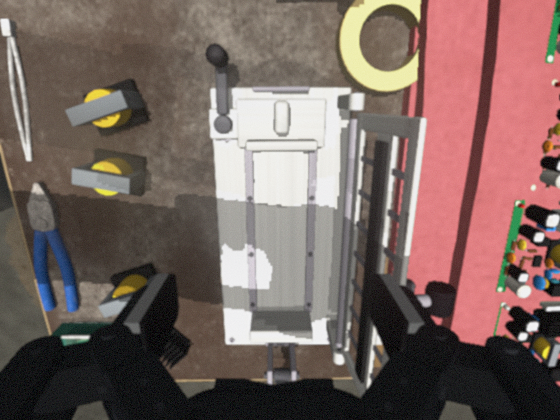

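Call:
{"api": "drive_tool", "payload": {"rows": [[[0.03,0.003,0],0],[[0.04,0.0035,0],0],[[0,0,0.035],0],[[0,0,0.04],0],[[0,0,0.04],0],[[0,0,0.025],0],[[0,0,0.013],0],[[0,0,0],0]], "jaw": 0.5}}

```text
t: 10.15
tool_pos: [0.5975, 0.0402, 0.1017]
tool_rot: [-2.24, -2.197, 0.005]
contact_force: [-2.4, 0.4, -0.8]
opening: 0.0426
grip_force: 0.0
```

Call:
{"api": "drive_tool", "payload": {"rows": [[[0,0,0],0],[[0,0,0],0],[[0,0,0],0],[[0,0,0],0],[[0,0,0],0],[[0,0,0],0]], "jaw": 1, "grip_force": 20}}

```text
t: 10.75
tool_pos: [0.5987, 0.0394, 0.1061]
tool_rot: [-2.242, -2.197, 0.003]
contact_force: [-9.1, 1.3, 7.3]
opening: 0.0115
grip_force: 23.4
```

Run:
```python
from h import *
now(); print(ctrl.get_obs()['wrist_torque'])
d=cv2.imread('pics/w3.png')
cv2.imwrite('pics/w3c.png',cv2.resize(d[90:350,205:345],None,fx=2.2,fy=2.2,interpolation=cv2.INTER_CUBIC))
g=cv2.cvtColor(d,cv2.COLOR_BGR2GRAY).astype(int)
for v in (190,215,280,300): print(v,g[v-1:v+2,240:325].mean(0).astype(int).tolist())
```

```text
t 10.75 grasp carrier [  1.9 107.1  52.1] psi -1.5911 tilt [-2.6e-03  2.0e-04 -1.0e+00] q6 -0.038 F [-9.1  1.3  7.3] open 0.0115 grip 23.4
[0.12776936 1.55170391 0.17864311]
190 [234, 234, 235, 237, 232, 212, 196, 193, 192, 194, 196, 193, 182, 182, 225, 239, 239, 238, 237, 238, 237, 237, 239, 239, 238, 238, 238, 237, 235, 235, 235, 237, 237, 235, 236, 236, 237, 237, 239, 238, 236, 237, 238, 236, 236, 235, 236, 236, 234, 234, 234, 232, 232, 233, 234, 235, 236, 236, 237, 236, 237, 238, 238, 234, 235, 236, 225, 174, 158, 186, 191, 187, 186, 185, 186, 201, 221, 236, 240, 238, 239, 238, 239, 238, 239]
215 [164, 162, 163, 164, 166, 157, 140, 135, 135, 134, 135, 136, 134, 132, 134, 157, 169, 171, 169, 167, 167, 166, 169, 169, 168, 168, 170, 167, 166, 164, 165, 167, 164, 165, 164, 166, 166, 169, 171, 169, 165, 167, 166, 168, 167, 166, 166, 166, 164, 164, 163, 162, 162, 161, 162, 163, 166, 166, 167, 169, 170, 166, 167, 168, 163, 159, 137, 117, 124, 130, 130, 131, 130, 128, 131, 142, 161, 162, 164, 161, 163, 165, 165, 166, 164]
280 [238, 238, 237, 238, 239, 239, 239, 234, 218, 207, 211, 210, 209, 210, 203, 197, 216, 235, 237, 239, 238, 238, 238, 238, 238, 238, 237, 238, 236, 228, 212, 184, 165, 161, 163, 161, 161, 163, 162, 162, 158, 160, 162, 162, 162, 164, 165, 163, 162, 161, 160, 160, 159, 158, 156, 159, 160, 160, 164, 161, 163, 161, 164, 159, 146, 118, 117, 128, 125, 127, 127, 126, 133, 148, 156, 161, 160, 160, 160, 163, 164, 161, 162, 160, 157]
300 [162, 160, 161, 162, 159, 157, 158, 163, 156, 140, 126, 126, 122, 125, 126, 118, 119, 145, 162, 166, 163, 161, 159, 159, 163, 163, 164, 161, 165, 166, 164, 167, 163, 164, 161, 162, 163, 163, 163, 158, 155, 157, 160, 164, 160, 163, 163, 163, 162, 161, 161, 159, 161, 157, 155, 158, 159, 164, 162, 162, 161, 162, 160, 154, 136, 122, 122, 124, 125, 124, 127, 127, 136, 152, 160, 161, 158, 158, 163, 162, 160, 160, 160, 156, 159]
```

Call:
{"api": "drive_tool", "payload": {"rows": [[[0,-0.0005,-0.001],0],[[0,-0.0005,-0.001],0],[[0,-0.0005,0],0],[[0,0,0],0],[[0,0,0],0]]}}

```text
t: 11.25
tool_pos: [0.5983, 0.0393, 0.1062]
tool_rot: [2.244, 2.197, 0.002]
contact_force: [2.7, 2.5, -5.2]
opening: 0.0112
grip_force: 21.8
```

Run:
```python
from h import *
now(); print(ctrl.get_obs()['wrist_torque'])
```

```text
t 11.25 grasp carrier [  1.6 107.1  52.2] psi -1.5918 tilt [ 1.6e-03  4.0e-04 -1.0e+00] q6 -0.038 F [ 2.7  2.5 -5.2] open 0.0112 grip 21.8
[ 0.41607292 -0.40120307  0.24612192]
```

```bash
sed -i 's/^TH=.*/TH=-0.0207; T0=np.array([0.5962,-0.0670])/' h.py
python3 - <<'E'
from h import *
d=cv2.imread('pics/w3.png')
g=cv2.cvtColor(d,cv2.COLOR_BGR2GRAY).astype(int)
for v in (112,118,124): print(v,g[v-1:v+2,265:300].mean(0).astype(int).tolist())
for v in (325,330): print(v,g[v-1:v+2,240:325].mean(0).astype(int).tolist())
print(g[305:345,280].tolist())
# predicted with w3 camera pose: rebuild from now's hand-eye
o,M,p=state(); w=shot('wrist'); Rc=w['R']@M; tc=w['R']@np.array(o['tool_pos'])+w['t']
M3=cv2.Rodrigues(np.array([-2.243,-2.198,0]))[0]; w['R']=Rc@M3.T; w['t']=tc-w['R']@np.array([.5909,-.0298,.257])
for n,p in dict(fin=(0,107,52),finL=(-6,107,52),finR=(6,107,52),rF=(-26,-50,13),rB=(26,-50,13),rF2=(-26,20,13),rB2=(26,20,13),sF=(-32,-100,46),sB=(32,-100,46),foot=(0,-100,8)).items(): print(n,proj(w,cw(p)).round(1))
now()
E
```

```text
112 [237, 240, 238, 239, 238, 238, 239, 237, 218, 172, 186, 219, 231, 238, 239, 239, 239, 239, 239, 238, 236, 226, 197, 160, 133, 174, 230, 240, 238, 238, 238, 238, 239, 238, 238]
118 [239, 238, 239, 238, 238, 239, 240, 236, 207, 169, 183, 217, 230, 238, 239, 239, 237, 236, 235, 234, 229, 221, 193, 158, 136, 173, 231, 240, 239, 239, 239, 239, 238, 239, 240]
124 [239, 238, 239, 237, 239, 240, 241, 232, 182, 151, 183, 215, 228, 234, 235, 233, 233, 230, 231, 230, 227, 217, 193, 158, 139, 181, 231, 241, 239, 239, 238, 238, 238, 238, 238]
325 [239, 239, 239, 240, 239, 239, 238, 240, 241, 235, 193, 130, 106, 104, 105, 106, 105, 105, 106, 104, 104, 104, 105, 106, 101, 100, 97, 99, 97, 97, 99, 98, 95, 98, 98, 98, 95, 92, 86, 87, 87, 87, 86, 85, 87, 84, 87, 86, 88, 86, 88, 88, 85, 88, 86, 88, 86, 86, 87, 86, 87, 89, 88, 88, 88, 90, 86, 87, 86, 82, 99, 163, 228, 241, 240, 240, 238, 239, 239, 239, 240, 239, 239, 240, 241]
330 [239, 240, 239, 239, 241, 240, 240, 240, 239, 222, 173, 143, 140, 142, 141, 142, 143, 142, 141, 141, 140, 143, 144, 143, 144, 143, 144, 146, 143, 145, 144, 147, 144, 146, 146, 148, 144, 138, 128, 113, 104, 105, 103, 104, 102, 104, 102, 104, 103, 103, 106, 103, 105, 102, 105, 104, 105, 102, 104, 103, 104, 106, 104, 104, 105, 107, 105, 105, 106, 104, 104, 122, 180, 233, 240, 239, 239, 239, 238, 240, 239, 238, 240, 240, 240]
[154, 146, 125, 128, 123, 106, 96, 86, 90, 86, 88, 89, 89, 87, 85, 84, 83, 88, 89, 89, 85, 89, 82, 82, 88, 98, 127, 174, 227, 240, 241, 240, 239, 240, 240, 243, 234, 181, 112, 85]
fin [[280.5 115.9]]
finL [[273.  115.8]]
finR [[288.1 115.9]]
rF [[253.9 270.5]]
rB [[303.6 270.5]]
rF2 [[252.6 206.5]]
rB2 [[305.7 206.5]]
sF [[247.  330.7]]
sB [[310.9 330.8]]
foot [[278.5 308.8]]
t 11.3 grasp carrier [-1.000e-01  1.063e+02  5.210e+01] psi -1.5918 tilt [ 1.5e-03  4.0e-04 -1.0e+00] q6 -0.038 F [ 3.1  2.3 -5.8] open 0.0117 grip 21.8
```

Call:
{"api": "drive_tool", "payload": {"rows": [[[0,0,0],0],[[0,0,0],0],[[0,0,0],0],[[0,0,-0.01],0],[[0,0,-0.03],0],[[0,0,-0.03],0],[[0,0,-0.03],0],[[0,0,-0.03],0],[[0,0,-0.02],0]], "jaw": 0.5}}

```text
t: 12.2
tool_pos: [0.5984, 0.039, 0.2599]
tool_rot: [2.242, 2.195, 0.004]
contact_force: [0.5, -0.3, 0.4]
opening: 0.0424
grip_force: 0.0
```

```bash
sed -i 's/^TH=.*/TH=-0.0165; T0=np.array([0.5966,-0.0675])/' h.py
cat >> h.py <<'E'
def yoke(fn=None,near=None):
    # top cam: yellow coil pairs + grey yoke -> centre, angle
    d=shot('top',fn); h=cv2.cvtColor(d['image'],cv2.COLOR_BGR2HSV)
    m=cv2.inRange(h,(22,110,70),(38,255,255)); m[:100]=0; m[:,:235]=0; m[:,400:]=0
    m=cv2.morphologyEx(m,cv2.MORPH_CLOSE,np.ones((11,11)))
    for c in cv2.findContours(m,0,2)[0]:
        if cv2.contourArea(c)>60:
            (u,v),_,_=cv2.minAreaRect(c); w=onz(d,[(u,v)],.03)[0]; print('coil',round(u,1),round(v,1),w[:2].round(4),'carrier',wc(w)[:2].round(1),cv2.contourArea(c))
E
python3 - <<'E'
from h import *
yoke(); now(); go([.4450,.0500,.11],np.radians(13.3-90))
E
```

```text
coil 347.0 230.8 [ 0.4376 -0.1342] carrier [-157.9  -69.3] 155.5
t 12.25 grasp carrier [  1.4 106.5 209.5] psi -1.5919 tilt [ 9.7e-03 -8.0e-04 -1.0e+00] q6 -0.038 F [1.4 0.8 2.8] open 0.0424 grip 0.0
turn -0.2532 shift mm [  46.4 -148.1   99.5]
```

Call:
{"api": "drive_tool", "payload": {"rows": [[[0,0,0],-0.127],[[0,0,0],-0.126],[[0.0115,-0.037,0],0],[[0.0115,-0.037,0],0],[[0.0115,-0.037,0],0],[[0.0115,-0.037,0],0],[[0,0,0.03],0],[[0,0,0.03],0],[[0,0,0],0],[[0,0,0],0]], "jaw": 0}}

```text
t: 13.25
tool_pos: [0.4429, 0.0498, 0.1958]
tool_rot: [-1.949, -2.463, 0.001]
contact_force: [0.5, 0.4, 0.6]
opening: 0.0855
grip_force: 0.0
```

```bash
cat >> h.py <<'E'
def wyel(z=.03):
    d=shot('wrist'); h=cv2.cvtColor(d['image'],cv2.COLOR_BGR2HSV)
    m=cv2.inRange(h,(22,110,50),(38,255,255)); m=cv2.morphologyEx(m,cv2.MORPH_CLOSE,np.ones((25,25)))
    for c in cv2.findContours(m,0,2)[0]:
        if cv2.contourArea(c)>400:
            (u,v),_,_=cv2.minAreaRect(c); w=onz(d,[(u,v)],z)[0]; print('wcoil',round(u),round(v),w[:2].round(4),cv2.contourArea(c))
    return d
E
python3 - <<'E'
from h import *
now(); d=wyel(); cv2.imwrite('pics/w4.png',d['image']); go([.4450,.0500,.03],np.radians(13.3-90))
print([proj(d,p).round(0).tolist() for p in ([.445,.05,.044],)])
E
```

```text
t 13.25 grasp carrier [-155.7  114.8  141.8] psi -1.3389 tilt [-0.0012 -0.     -1.    ] q6 -0.287 F [0.5 0.4 0.6] open 0.0855 grip 0.0
wcoil 254 280 [ 0.4411 -0.0062] 1112.5
wcoil 280 213 [0.4476 0.0529] 1217.0
wcoil 539 207 [0.6371 0.1025] 621.5
wcoil 492 30 [0.5518 0.2048] 3016.0
turn -0.0003 shift mm [-1.00e-01  1.30e+00  1.13e+02]
[[[276.0, 222.0]]]
```

View pics/w4.png

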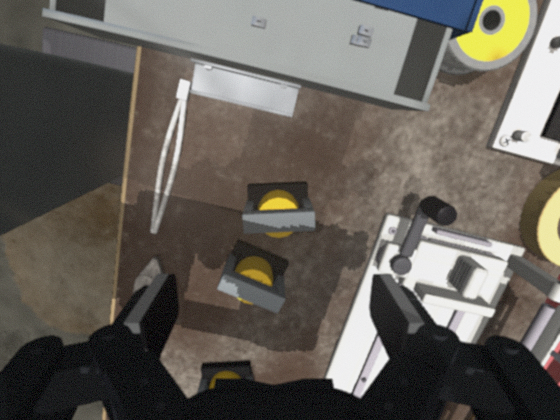

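Call:
{"api": "drive_tool", "payload": {"rows": [[[0.001,0.002,0.03],0],[[0,0,0.035],0],[[0,0,0.03],0],[[0,0,0.018],0],[[0,0,0],0]]}}

```text
t: 13.8
tool_pos: [0.4442, 0.0513, 0.0816]
tool_rot: [-1.948, -2.461, 0.004]
contact_force: [-0.2, 0.1, -0.8]
opening: 0.0853
grip_force: 0.0
```

Call:
{"api": "drive_tool", "payload": {"rows": [[[0,0,0],0],[[0,0,0],0],[[0,0,0],0],[[0,0,0],0],[[0,0,0],0],[[0,0,0],0]], "jaw": 1, "grip_force": 35}}

```text
t: 14.4
tool_pos: [0.4467, 0.0512, 0.0853]
tool_rot: [1.947, 2.461, 0.004]
contact_force: [0.4, -0.0, 6.1]
opening: 0.0505
grip_force: 37.2
```

Run:
```python
from h import *
now()
```

```text
t 14.4 grasp carrier [-151.8  116.2   31.3] psi -1.3388 tilt [ 4.6e-03 -3.0e-04 -1.0e+00] q6 -0.284 F [ 0.4 -0.   6.1] open 0.0505 grip 37.2
```

Call:
{"api": "drive_tool", "payload": {"rows": [[[0,0,-0.01],0],[[0,0,-0.02],0],[[0,0,-0.03],0],[[0,0,-0.03],0],[[0,0,0],0],[[0,0,0],0]]}}

```text
t: 15.0
tool_pos: [0.4449, 0.0513, 0.1736]
tool_rot: [1.949, 2.463, 0.002]
contact_force: [-0.2, 0.6, -1.7]
opening: 0.0507
grip_force: 36.9
```

Run:
```python
from h import *
now(); go(cw((0,-77,120)),TH-np.pi/2)
```

```text
t 15.0 grasp carrier [-153.6  116.3  119.6] psi -1.3388 tilt [ 1.7e-03 -1.0e-04 -1.0e+00] q6 -0.284 F [-0.2  0.6 -1.7] open 0.0507 grip 36.9
turn 0.2485 shift mm [-193.3  153.6   -0.4]
```

Call:
{"api": "drive_tool", "payload": {"rows": [[[0,0,0],0.124],[[0,0,0],0.1245],[[-0.019,0.015,0],0],[[-0.029,0.023,0],0],[[-0.029,0.023,0],0],[[-0.029,0.023,0],0],[[-0.029,0.023,0],0],[[-0.029,0.023,0],0],[[-0.0293,0.0236,0],0],[[0,0,0],0]]}}

```text
t: 16.0
tool_pos: [0.596, -0.1475, 0.1706]
tool_rot: [-2.242, -2.198, 0.002]
contact_force: [0.5, 0.8, -1.9]
opening: 0.0504
grip_force: 37.0
```

Call:
{"api": "drive_tool", "payload": {"rows": [[[0,0,0.02],0],[[0,0,0.02],0],[[0,0,0.015],0],[[0,0,0],0],[[0,0,0],0]]}}

```text
t: 16.5
tool_pos: [0.5946, -0.144, 0.1171]
tool_rot: [-2.238, -2.202, 0.001]
contact_force: [0.7, -0.2, -0.9]
opening: 0.0505
grip_force: 37.0
```

Run:
```python
from h import *
now(); go(cw((0,-77,40)),TH-np.pi/2); d=shot('wrist','w5')
yoke()
```

```text
t 16.5 grasp carrier [ -0.7 -76.5  63.1] psi -1.587 tilt [-1.6e-03  6.0e-04 -1.0e+00] q6 -0.343 F [ 0.7 -0.2 -0.9] open 0.0505 grip 37.0
turn 0.0003 shift mm [-0.5  0.7 23.1]
coil 287.6 231.9 [ 0.4388 -0.0094] carrier [-158.8   55.5] 153.5
```

View pics/w5.png

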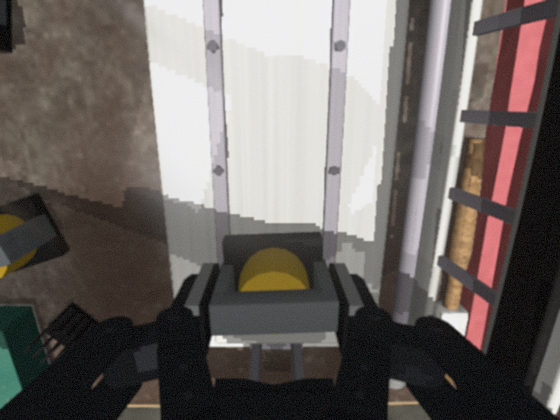

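Run:
```python
from h import *
g=cv2.cvtColor(cv2.imread('pics/w5.png'),cv2.COLOR_BGR2GRAY).astype(int)
for v in (100,200,225,240,245): 
    r=g[v-1:v+2].mean(0).astype(int); print(v,'L',205,r[205:236].tolist(),'R',312,r[312:350].tolist())
d=shot('wrist')
for y in(-76,-60,-50,0): print(y,proj(d,[cw((-26,y,13)),cw((26,y,13))]).round(1).tolist())
o,M,p=state()
gp=np.array(o['tool_pos'])-[0,0,.054]
for f in (-24,24): print('foot',proj(d,gp+np.r_[RC@np.array([f,19.5]),-26]/1e3).round(1))
```

```text
100 L 205 [239, 235, 219, 197, 197, 204, 208, 207, 207, 206, 206, 208, 210, 210, 207, 208, 202, 178, 144, 157, 214, 237, 237, 239, 237, 235, 233, 228, 226, 226, 226] R 312 [228, 227, 226, 228, 227, 228, 227, 227, 226, 225, 225, 225, 226, 229, 226, 208, 156, 130, 154, 178, 179, 181, 180, 181, 178, 179, 180, 182, 182, 180, 179, 171, 172, 196, 222, 227, 224, 224]
200 L 205 [214, 216, 219, 219, 220, 222, 222, 216, 191, 173, 176, 181, 181, 180, 180, 179, 180, 179, 180, 181, 179, 165, 141, 146, 196, 224, 225, 226, 226, 227, 225] R 312 [224, 224, 225, 225, 227, 225, 226, 223, 225, 225, 223, 191, 143, 143, 170, 180, 178, 181, 179, 178, 177, 180, 180, 179, 178, 172, 165, 181, 215, 225, 224, 222, 223, 224, 223, 223, 223, 224]
225 L 205 [127, 128, 126, 126, 125, 129, 130, 131, 128, 124, 116, 110, 110, 113, 110, 112, 110, 111, 110, 109, 109, 110, 106, 99, 101, 119, 128, 128, 131, 132, 128] R 312 [127, 126, 129, 149, 182, 195, 196, 202, 220, 218, 182, 136, 147, 172, 178, 176, 176, 176, 174, 174, 178, 175, 177, 175, 168, 179, 210, 223, 221, 221, 221, 223, 222, 220, 223, 223, 224, 224]
240 L 205 [125, 121, 120, 121, 119, 120, 122, 123, 124, 121, 114, 102, 103, 102, 102, 100, 97, 82, 65, 56, 58, 55, 56, 57, 56, 60, 58, 54, 60, 55, 57] R 312 [58, 55, 58, 56, 58, 57, 57, 57, 52, 58, 64, 85, 99, 100, 102, 100, 100, 99, 98, 101, 104, 100, 102, 98, 103, 120, 126, 125, 126, 124, 125, 126, 124, 123, 125, 127, 128, 128]
245 L 205 [125, 123, 120, 118, 119, 119, 121, 123, 121, 122, 120, 107, 100, 100, 100, 103, 93, 70, 56, 50, 51, 53, 50, 53, 52, 53, 54, 53, 51, 54, 54] R 312 [48, 54, 54, 53, 54, 50, 50, 52, 51, 51, 62, 86, 100, 101, 100, 101, 100, 99, 99, 100, 102, 102, 99, 96, 104, 117, 124, 123, 123, 135, 150, 157, 155, 159, 159, 159, 159, 162]
-76 [[225.8, 246.8], [316.8, 246.8]]
-60 [[224.5, 220.4], [318.0, 220.4]]
-50 [[223.7, 203.2], [318.7, 203.2]]
0 [[219.3, 107.9], [322.7, 107.9]]
foot [[222.1 234. ]]
foot [[322.2 233.9]]
```

Run:
```python
from h import *
now(); d=shot('wrist'); now()
print('cam',-d['R'].T@d['t'], d['R'][0].round(4))
g=cv2.cvtColor(d['image'],cv2.COLOR_BGR2GRAY).astype(float)
for v in (100,200):
    r=g[v-2:v+3].mean(0); dr=np.diff(r)
    a=205+np.argmin(dr[198:222])-7; b=330+np.argmax(dr[330:355]); c=205+np.argmin(dr[205:235]); print(v,a,b,(a+b)/2+.5, onz(d,[(a+.5,v),(b+.5,v)],.013).round(4).tolist(), [wc(w)[:2].round(1).tolist() for w in onz(d,[(a+.5,v),(b+.5,v)],.013)])
r=g[238:243].mean(0); dr=np.diff(r); a=215+np.argmin(dr[215:232]); b=312+np.argmax(dr[312:332]); print('foot',a+.5,b+.5,[wc(w).round(1).tolist() for w in onz(d,[(a+.5,240),(b+.5,240)],.0405)])
```

```text
t 16.65 grasp carrier [  0.6 -77.1  65.2] psi -1.5871 tilt [ 2.1e-03 -8.0e-04 -1.0e+00] q6 -0.343 F [ 0.6  0.7 -1. ] open 0.0506 grip 37.0
t 16.7 grasp carrier [  0.6 -77.2  65.3] psi -1.5873 tilt [ 2.2e-03 -8.0e-04 -1.0e+00] q6 -0.343 F [ 0.5  0.1 -1. ] open 0.0503 grip 37.0
cam [ 0.5977494  -0.06543343  0.18881103] [ 0.9999 -0.0161  0.0023]
100 219 340 280.0 [[0.5711, -0.0634, 0.013], [0.6317, -0.0644, 0.013]] [[-25.5, 3.7], [35.1, 3.7]]
200 210 335 273.0 [[0.5629, -0.1153, 0.013], [0.6312, -0.1165, 0.013]] [[-32.9, -48.4], [35.4, -48.4]]
foot 222.5 322.5 [[-23.0, -60.4, 40.5], [24.9, -60.5, 40.5]]
```

Call:
{"api": "drive_tool", "payload": {"rows": [[[0,0.0003,0.008],0],[[0,0,0.008],0],[[0,0,0.005],0],[[0,0,0.003],0],[[0,0,0.001],0],[[0,0,0],0],[[0,0,0],0]]}}

```text
t: 17.4
tool_pos: [0.595, -0.1444, 0.0934]
tool_rot: [-2.238, -2.202, 0.002]
contact_force: [-6.2, 1.5, 7.1]
opening: 0.0501
grip_force: 37.7
```

Run:
```python
from h import *
now()
```

```text
t 17.4 grasp carrier [ -0.4 -76.9  39.4] psi -1.5872 tilt [-2.6e-03  7.0e-04 -1.0e+00] q6 -0.343 F [-6.2  1.5  7.1] open 0.0501 grip 37.7
```

Call:
{"api": "drive_tool", "payload": {"rows": [[[0,0,0],0],[[0,0,0],0],[[0,0,0],0],[[0,0,0],0],[[0,0,-0.01],0],[[0,0,-0.02],0],[[0,0,-0.03],0],[[0,0,-0.03],0],[[0,0,0],0],[[0,0,0],0]], "jaw": 0}}

```text
t: 18.4
tool_pos: [0.5962, -0.1447, 0.1837]
tool_rot: [2.238, 2.202, 0.002]
contact_force: [-0.3, 0.2, -0.5]
opening: 0.0855
grip_force: 0.0
```

Run:
```python
from h import *
now(); yoke(); d=wyel(.038); cv2.imwrite('pics/w6.png',d['image']); now(); go([.4380,-.0107,.11],np.radians(-7.4-90))
```

```text
t 18.4 grasp carrier [  0.8 -77.2 129.7] psi -1.5873 tilt [ 2.4e-03 -7.0e-04 -1.0e+00] q6 -0.343 F [-0.3  0.2 -0.5] open 0.0855 grip 0.0
coil 287.6 231.9 [ 0.4388 -0.0094] carrier [-158.8   55.5] 153.5
wcoil 272 208 [ 0.5956 -0.1324] 643.5
wcoil 61 210 [ 0.4516 -0.1311] 1852.0
wcoil 28 40 [ 0.4522 -0.0256] 809.5
t 18.5 grasp carrier [ -0.4 -76.8 127.3] psi -1.5872 tilt [-1.8e-03  8.0e-04 -1.0e+00] q6 -0.343 F [ 0.2  0.4 -0.1] open 0.0853 grip 0.0
turn 0.1127 shift mm [ 112.2 -172.8   17.3]
```

View pics/w6.png

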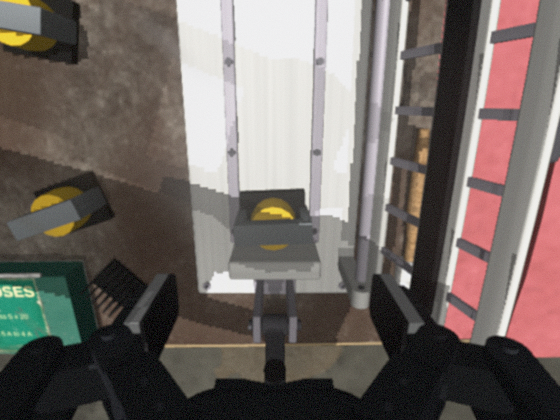

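Call:
{"api": "drive_tool", "payload": {"rows": [[[0,0,0],0.113],[[0.016,-0.0245,0],0],[[0.024,-0.037,0],0],[[0.024,-0.037,0],0],[[0.024,-0.037,0],0],[[0.024,-0.037,0],0],[[0,0,0.02],0],[[0,0,0],0],[[0,0,0],0],[[0,0,0],0]]}}

```text
t: 19.5
tool_pos: [0.4395, -0.0116, 0.163]
tool_rot: [-2.361, -2.072, 0.0]
contact_force: [-0.5, -0.8, 0.3]
opening: 0.0856
grip_force: 0.0
```

Run:
```python
from h import *
now(); d=wyel(); now(); go([.4385,-.0105,.03])
print(proj(d,[.4385,-.0105,.03]))
```

```text
t 19.5 grasp carrier [-158.    53.3  109. ] psi -1.7009 tilt [-4.e-04  1.e-04 -1.e+00] q6 -0.066 F [-0.5 -0.8  0.3] open 0.0856 grip 0.0
wcoil 289 363 [ 0.4383 -0.1182] 1034.5
wcoil 275 211 [0.4426 0.002 ] 835.0
t 19.55 grasp carrier [-157.8   53.2  109.2] psi -1.701 tilt [ 1.e-04 -0.e+00 -1.e+00] q6 -0.066 F [ 0.2 -0.5 -0.5] open 0.0852 grip 0.0
turn 0.0 shift mm [ 1.  -1.3 79.2]
[[270.74446502 230.03487055]]
```

Call:
{"api": "drive_tool", "payload": {"rows": [[[0.001,-0.001,0.03],0],[[0,0,0.03],0],[[0,0,0.018],0],[[0,0,0],0],[[0,0,0],0]]}}

```text
t: 20.05
tool_pos: [0.4387, -0.0104, 0.0853]
tool_rot: [2.361, 2.072, -0.0]
contact_force: [1.1, -0.3, 1.1]
opening: 0.085
grip_force: 0.0
```

Call:
{"api": "drive_tool", "payload": {"rows": [[[0,0,0],0],[[0,0,0],0],[[0,0,0],0],[[0,0,0],0],[[0,0,0],0],[[0,0,0],0]], "jaw": 1}}

```text
t: 20.65
tool_pos: [0.4392, -0.0103, 0.0865]
tool_rot: [2.359, 2.072, 0.003]
contact_force: [-1.6, 0.6, 6.4]
opening: 0.0509
grip_force: 36.8
```

Run:
```python
from h import *
now()
```

```text
t 20.65 grasp carrier [-158.3   54.6   32.5] psi -1.7003 tilt [ 2.8e-03 -7.0e-04 -1.0e+00] q6 -0.064 F [-1.6  0.6  6.4] open 0.0509 grip 36.8
```

Call:
{"api": "drive_tool", "payload": {"rows": [[[0,0,-0.01],0],[[0,0,-0.02],0],[[0,0,-0.03],0],[[0,0,-0.03],0],[[0,0,0],0],[[0,0,0],0]]}}

```text
t: 21.25
tool_pos: [0.4382, -0.0101, 0.1757]
tool_rot: [2.359, 2.072, 0.002]
contact_force: [0.2, -0.3, -1.0]
opening: 0.0503
grip_force: 36.8
```

Run:
```python
from h import *
now(); yoke(); go(cw((0.3,-33,120)),TH-np.pi/2)
```

```text
t 21.25 grasp carrier [-159.3   54.8  121.7] psi -1.7003 tilt [ 1.8e-03 -3.0e-04 -1.0e+00] q6 -0.064 F [ 0.2 -0.3 -1. ] open 0.0503 grip 36.8
coil 349.5 157.0 [ 0.5932 -0.1448] carrier [ -2.1 -77.3] 154.0
turn -0.1129 shift mm [-87.9 160.3   0.4]
```

Call:
{"api": "drive_tool", "payload": {"rows": [[[0,0,0],-0.113],[[-0.0119,0.0203,0],0],[[-0.019,0.035,0],0],[[-0.019,0.035,0],0],[[-0.019,0.035,0],0],[[-0.019,0.035,0],0],[[0,0,0.02],0],[[0,0,0.02],0],[[0,0,0.015],0],[[0,0,0],0]]}}

```text
t: 22.3
tool_pos: [0.594, -0.0997, 0.1151]
tool_rot: [-2.234, -2.198, 0.006]
contact_force: [0.0, 0.6, -1.3]
opening: 0.0507
grip_force: 36.9
```

Run:
```python
from h import *
now(); shot('top'); shot('top'); d=shot('wrist'); now()
g=cv2.cvtColor(d['image'],cv2.COLOR_BGR2GRAY).astype(float)
for v in (150,200):
    r=g[v-2:v+3].mean(0); 
    cand=[wc(w)[:2].round(1).tolist() for w in onz(d,[(c+.5,v) for c in np.where(np.abs(np.diff(r))>22)[0] if 195<c<360],.013)]; print(v,cand)
```

```text
t 22.3 grasp carrier [ -2.  -32.3  61.1] psi -1.5873 tilt [-0.0082  0.0025 -1.    ] q6 -0.273 F [ 0.   0.6 -1.3] open 0.0507 grip 36.9
t 22.45 grasp carrier [  0.9 -32.9  66.1] psi -1.5871 tilt [ 3.e-04 -1.e-04 -1.e+00] q6 -0.273 F [ 1.1 -0.7 -0.7] open 0.0508 grip 36.9
150 [[-26.0, 23.2], [-24.9, 23.2], [-24.4, 23.2], [26.2, 23.3], [26.7, 23.3], [27.2, 23.3], [27.7, 23.3], [35.1, 23.3]]
200 [[-33.2, -3.9], [-25.6, -3.9], [-24.5, -3.9], [-23.9, -3.9], [26.3, -3.8], [26.8, -3.8], [27.9, -3.8], [35.0, -3.8]]
```

Call:
{"api": "drive_tool", "payload": {"rows": [[[0,-0.0003,0.008],0],[[0,0,0.008],0],[[0,0,0.006],0],[[0,0,0.003],0],[[0,0,0.001],0],[[0,0,0],0],[[0,0,0],0]]}}

```text
t: 23.15
tool_pos: [0.5964, -0.1005, 0.0946]
tool_rot: [-2.239, -2.202, 0.001]
contact_force: [-4.2, 1.6, 6.2]
opening: 0.0506
grip_force: 37.4
```

Run:
```python
from h import *
now()
```

```text
t 23.15 grasp carrier [  0.3 -33.   40.6] psi -1.5872 tilt [-1.4e-03  3.0e-04 -1.0e+00] q6 -0.273 F [-4.2  1.6  6.2] open 0.0506 grip 37.4
```

Seated at the expected height; release and lift.

Call:
{"api": "drive_tool", "payload": {"rows": [[[0,0,0],0],[[0,0,0],0],[[0,0,0],0],[[0,0,0],0],[[0,0,-0.01],0],[[0,0,-0.02],0],[[0,0,-0.03],0],[[0,0,-0.03],0],[[0,0,0],0],[[0,0,0],0]], "jaw": 0}}

```text
t: 24.15
tool_pos: [0.5971, -0.1008, 0.1848]
tool_rot: [2.238, 2.202, 0.002]
contact_force: [0.0, 0.8, -0.1]
opening: 0.0857
grip_force: 0.0
```

Run:
```python
from h import *
now(); yoke(); d=wyel(.03); now(); go([.4385,-.1348,.11],np.radians(15.3-90))
```

```text
t 24.15 grasp carrier [  1.1 -33.2 130.8] psi -1.5873 tilt [ 2.2e-03 -7.0e-04 -1.0e+00] q6 -0.273 F [ 0.   0.8 -0.1] open 0.0857 grip 0.0
wcoil 74 262 [ 0.4474 -0.1308] 1313.5
wcoil 274 250 [ 0.5968 -0.1234] 1841.5
t 24.25 grasp carrier [-1.000e-01 -3.290e+01  1.284e+02] psi -1.5873 tilt [-2.e-03  6.e-04 -1.e+00] q6 -0.273 F [ 0.3 -0.2 -1.1] open 0.085 grip 0.0
turn -0.2835 shift mm [   8.3 -160.9   18.4]
```

Call:
{"api": "drive_tool", "payload": {"rows": [[[0,0,0],-0.142],[[0,0,0],-0.1415],[[0.0015,-0.025,0],0],[[0.0015,-0.034,0],0],[[0.0015,-0.034,0],0],[[0.0019,-0.034,0],0],[[0.0019,-0.034,0],0],[[0,0,0.02],0],[[0,0,0],0],[[0,0,0],0]]}}

```text
t: 25.25
tool_pos: [0.4385, -0.1347, 0.1627]
tool_rot: [-1.904, -2.495, 0.001]
contact_force: [-0.1, -0.6, 0.1]
opening: 0.0854
grip_force: 0.0
```

Run:
```python
from h import *
shot('top'); shot('top'); now(); d=wyel(); cv2.imwrite('pics/w7.png',d['image']); now(); go([.4385,-.1348,.03])
print(proj(d,[.4385,-.1348,.044]))
```

```text
t 25.35 grasp carrier [-155.9  -70.1  110. ] psi -1.3033 tilt [-2.e-04  2.e-04 -1.e+00] q6 -0.728 F [-0.5 -0.1  0.5] open 0.0858 grip 0.0
wcoil 495 270 [ 0.5959 -0.1228] 4141.0
wcoil 272 213 [ 0.4365 -0.1234] 799.5
t 25.4 grasp carrier [-155.7  -70.2  110.2] psi -1.3032 tilt [ 3.e-04 -1.e-04 -1.e+00] q6 -0.728 F [-0.2 -0.1  0.2] open 0.0854 grip 0.0
turn 0.0 shift mm [ 0.6 -1.2 80.2]
[[270.71416497 237.99437465]]
```

View pics/w7.png

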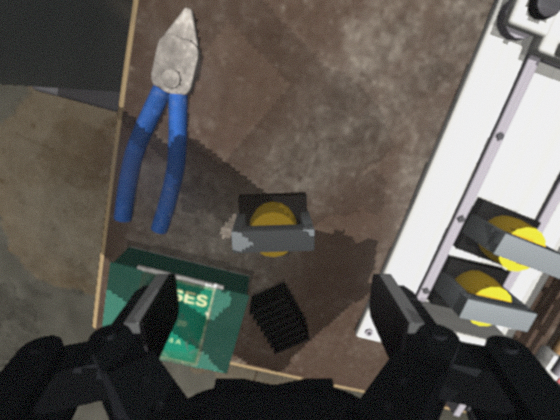

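Call:
{"api": "drive_tool", "payload": {"rows": [[[0.001,-0.001,0.03],0],[[0,0,0.03],0],[[0,0,0.018],0],[[0,0,0],0],[[0,0,0],0]], "jaw": 0.2}}

```text
t: 25.9
tool_pos: [0.4385, -0.1344, 0.0864]
tool_rot: [1.905, 2.498, 0.0]
contact_force: [0.0, -0.1, 1.4]
opening: 0.0685
grip_force: 0.0
```

Call:
{"api": "drive_tool", "payload": {"rows": [[[0,0,0],0],[[0,0,0],0],[[0,0,0],0],[[0,0,0],0],[[0,0,0],0],[[0,0,0],0]], "jaw": 1}}

```text
t: 26.5
tool_pos: [0.4393, -0.135, 0.0878]
tool_rot: [1.904, 2.495, 0.001]
contact_force: [0.4, 0.2, 6.5]
opening: 0.0504
grip_force: 37.1
```

Run:
```python
from h import *
now()
```

```text
t 26.5 grasp carrier [-156.2  -70.1   33.8] psi -1.3037 tilt [ 0.0034 -0.0016 -1.    ] q6 -0.727 F [0.4 0.2 6.5] open 0.0504 grip 37.1
```

Call:
{"api": "drive_tool", "payload": {"rows": [[[0,0,-0.01],0],[[0,0,-0.02],0],[[0,0,-0.03],0],[[0,0,-0.03],0],[[0,0,0],0],[[0,0,0],0]]}}

```text
t: 27.1
tool_pos: [0.4379, -0.1344, 0.1764]
tool_rot: [1.905, 2.496, 0.0]
contact_force: [-0.6, -0.3, -1.7]
opening: 0.0503
grip_force: 36.7
```

Run:
```python
from h import *
now(); yoke(); go(cw((0.3,11.5,120)),TH-np.pi/2)
```

```text
t 27.1 grasp carrier [-157.6  -69.5  122.4] psi -1.3038 tilt [ 1.3e-03 -6.0e-04 -1.0e+00] q6 -0.727 F [-0.6 -0.3 -1.7] open 0.0503 grip 36.7
coil 339.0 156.6 [ 0.5944 -0.1225] carrier [ -1.3 -55. ] 389.0
turn 0.2835 shift mm [ 80.6 158.6   1.1]
```

Call:
{"api": "drive_tool", "payload": {"rows": [[[0,0,0],0.142],[[0,0,0],0.1415],[[0.0126,0.0246,0],0],[[0.017,0.0335,0],0],[[0.017,0.0335,0],0],[[0.017,0.0335,0],0],[[0.017,0.0335,0],0],[[0,0,0.02],0],[[0,0,0.02],0],[[0,0,0.013],0]]}}

```text
t: 28.15
tool_pos: [0.5957, -0.0557, 0.1186]
tool_rot: [-2.235, -2.2, 0.006]
contact_force: [0.3, 0.4, -1.6]
opening: 0.0504
grip_force: 37.0
```

Call:
{"api": "drive_tool", "payload": {"rows": [[[0,0,0],0],[[0,0,0],0],[[0,0,0],0]]}}

```text
t: 28.45
tool_pos: [0.5982, -0.0567, 0.1238]
tool_rot: [2.239, 2.202, 0.001]
contact_force: [1.0, 0.5, -0.7]
opening: 0.0503
grip_force: 36.9
```

Run:
```python
from h import *
now(); shot('top'); now()
```

```text
t 28.45 grasp carrier [ 1.4 10.8 69.8] psi -1.5876 tilt [ 1.6e-03 -4.0e-04 -1.0e+00] q6 -0.201 F [ 1.   0.5 -0.7] open 0.0503 grip 36.9
t 28.5 grasp carrier [ 1.6 10.8 70.1] psi -1.5876 tilt [ 2.1e-03 -4.0e-04 -1.0e+00] q6 -0.201 F [-0.5 -0.4 -0.8] open 0.0503 grip 36.9
```

Call:
{"api": "drive_tool", "payload": {"rows": [[[0,-0.0007,0.008],0],[[0,0,0.008],0],[[0,0,0.006],0],[[0,0,0.003],0],[[0,0,0.002],0],[[0,0,0.001],0],[[0,0,0],0],[[0,0,0],0]]}}

```text
t: 29.3
tool_pos: [0.5971, -0.0563, 0.0959]
tool_rot: [-2.239, -2.203, 0.001]
contact_force: [-4.0, 0.8, 5.9]
opening: 0.0501
grip_force: 37.5
```

Run:
```python
from h import *
now()
```

```text
t 29.3 grasp carrier [ 0.4 11.2 41.9] psi -1.5871 tilt [-8.e-04  0.e+00 -1.e+00] q6 -0.202 F [-4.   0.8  5.9] open 0.0501 grip 37.5
```

Call:
{"api": "drive_tool", "payload": {"rows": [[[0,0,0],0],[[0,0,0],0],[[0,0,0],0],[[0,0,0],0],[[0,0,-0.01],0],[[0,0,-0.02],0],[[0,0,-0.03],0],[[0,0,-0.03],0],[[0,0,0],0],[[0,0,0],0]], "jaw": 0}}

```text
t: 30.3
tool_pos: [0.5977, -0.0565, 0.1858]
tool_rot: [2.238, 2.202, 0.002]
contact_force: [-0.1, 1.2, -0.6]
opening: 0.0855
grip_force: 0.0
```

Call:
{"api": "drive_tool", "payload": {"rows": [[[0.02,0,0],0],[[0.03,0,0],0],[[0.03,0,0],0],[[0.016,0,0],0],[[0,0,0],0],[[0,0,0],0],[[0,0,0],0]], "jaw": 0.5}}

```text
t: 31.0
tool_pos: [0.5986, 0.0387, 0.1844]
tool_rot: [-2.241, -2.202, 0.001]
contact_force: [-0.6, -0.1, 0.1]
opening: 0.0427
grip_force: 0.0
```

Run:
```python
from h import *
now(); d=shot('wrist'); yoke('top1');now(); go(cw((0,107,50)),TH-np.pi/2)
im=cv2.imread('pics/top1.png')[88:252,240:420]
cv2.imwrite('pics/top1c.png',cv2.resize(im,None,fx=3.6,fy=3.6,interpolation=cv2.INTER_CUBIC))
```

```text
t 31.0 grasp carrier [  0.2 106.2 130.4] psi -1.5882 tilt [-6.e-04 -4.e-04 -1.e+00] q6 -0.042 F [-0.6 -0.1  0.1] open 0.0427 grip 0.0
coil 330.0 156.4 [ 0.5954 -0.1032] carrier [ -0.6 -35.7] 599.0
t 31.1 grasp carrier [  0.3 106.1 130.7] psi -1.5886 tilt [-1.e-04 -2.e-04 -1.e+00] q6 -0.042 F [0.6 0.2 0.4] open 0.0424 grip 0.0
turn -0.0013 shift mm [ 0.9 -0.3 80.7]
```

View pics/top1c.png

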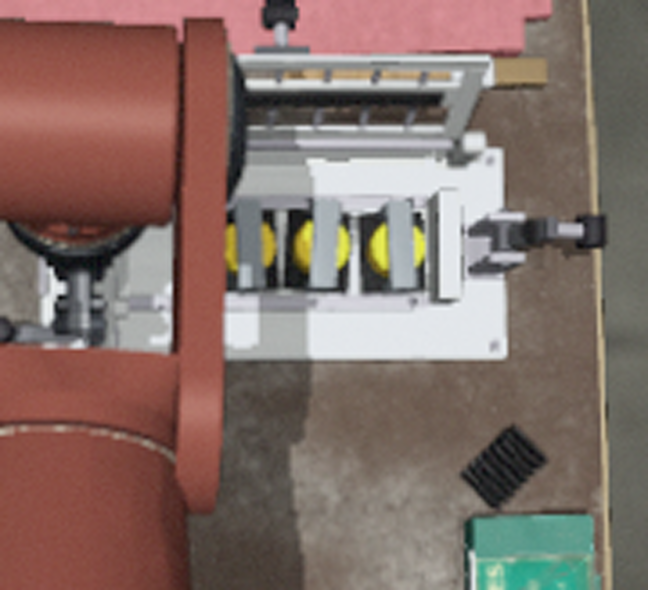

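The top crop shows the three transformers upright in one row between the rails, at crop u 250, 320 and 395, y-gaps even. Next I grip the jaw fin.

Call:
{"api": "drive_tool", "payload": {"rows": [[[0.001,0,0.03],0],[[0,0,0.03],0],[[0,0,0.016],0],[[0,0,0.004],0],[[0,0,0],0]]}}

```text
t: 31.6
tool_pos: [0.5986, 0.0403, 0.1047]
tool_rot: [-2.24, -2.202, 0.001]
contact_force: [-0.3, 0.0, 0.5]
opening: 0.0426
grip_force: 0.0
```

Call:
{"api": "drive_tool", "payload": {"rows": [[[0,0,0],0],[[0,0,0],0],[[0,0,0],0],[[0,0,0],0],[[0,0,0],0]], "jaw": 1, "grip_force": 40}}

```text
t: 32.1
tool_pos: [0.5986, 0.0406, 0.1067]
tool_rot: [-2.239, -2.203, 0.002]
contact_force: [-5.3, -0.8, 6.5]
opening: 0.011
grip_force: 41.3
```

Run:
```python
from h import *
now()
```

```text
t 32.1 grasp carrier [  0.2 108.1  52.7] psi -1.5868 tilt [-1.1e-03 -4.0e-04 -1.0e+00] q6 -0.04 F [-5.3 -0.8  6.5] open 0.011 grip 41.3
```

Call:
{"api": "drive_tool", "payload": {"rows": [[[-0.004,0,0],0],[[-0.006,0,0],0],[[-0.007,0,0],0],[[-0.007,0,0],0],[[-0.007,0,0],0],[[-0.007,0,0],0],[[-0.007,0,0],0],[[-0.005,0,0],0],[[-0.003,0,0],0],[[0,0,0],0]]}}

```text
t: 33.1
tool_pos: [0.5978, -0.0121, 0.1068]
tool_rot: [-2.239, -2.203, -0.0]
contact_force: [-4.4, 0.7, 6.6]
opening: 0.0111
grip_force: 41.3
```

Run:
```python
from h import *
now()
```

```text
t 33.1 grasp carrier [ 0.3 55.4 52.8] psi -1.5871 tilt [-7.e-04  7.e-04 -1.e+00] q6 -0.129 F [-4.4  0.7  6.6] open 0.0111 grip 41.3
```

Call:
{"api": "drive_tool", "payload": {"rows": [[[-0.002,0,0],0],[[-0.002,0,0],0],[[-0.002,0,0],0],[[-0.0015,0,0],0],[[-0.001,0,0],0],[[0,0,0],0]]}}

```text
t: 33.7
tool_pos: [0.5977, -0.0199, 0.1068]
tool_rot: [-2.238, -2.202, -0.001]
contact_force: [-5.5, 3.3, 6.3]
opening: 0.0112
grip_force: 41.3
```

Run:
```python
from h import *
now()
```

```text
t 33.7 grasp carrier [ 0.3 47.6 52.8] psi -1.5869 tilt [-6.0e-04  1.9e-03 -1.0e+00] q6 -0.143 F [-5.5  3.3  6.3] open 0.0112 grip 41.3
```

Call:
{"api": "drive_tool", "payload": {"rows": [[[-0.001,0,0],0],[[-0.001,0,0],0],[[-0.001,0,0],0],[[0,0,0],0]]}}

```text
t: 34.1
tool_pos: [0.5976, -0.0226, 0.1067]
tool_rot: [-2.238, -2.202, -0.002]
contact_force: [-5.2, 5.5, 5.9]
opening: 0.0114
grip_force: 41.3
```

Call:
{"api": "drive_tool", "payload": {"rows": [[[-0.0005,0,0],0],[[-0.0005,0,0],0],[[0,0,0],0]]}}

```text
t: 34.4
tool_pos: [0.5976, -0.0228, 0.1068]
tool_rot: [-2.237, -2.201, -0.004]
contact_force: [-5.1, 7.7, 6.6]
opening: 0.0114
grip_force: 41.3
```

Call:
{"api": "drive_tool", "payload": {"rows": [[[-0.0005,0,0],0],[[-0.0005,0,0],0],[[0,0,0],0]]}}

```text
t: 34.7
tool_pos: [0.5976, -0.023, 0.1068]
tool_rot: [-2.236, -2.2, -0.006]
contact_force: [-5.5, 12.1, 6.8]
opening: 0.011
grip_force: 41.4
```

Run:
```python
from h import *
now()
```

```text
t 34.7 grasp carrier [ 0.3 44.5 52.8] psi -1.587 tilt [-5.e-04  6.e-03 -1.e+00] q6 -0.151 F [-5.5 12.1  6.8] open 0.011 grip 41.4
```

Call:
{"api": "drive_tool", "payload": {"rows": [[[0,0,0],0],[[0,0,0],0],[[0,0,0],0],[[0,0,-0.01],0],[[0,0,-0.03],0],[[0,0,-0.03],0],[[0,0,0],0],[[0,0,0],0]], "jaw": 0.5}}

```text
t: 35.5
tool_pos: [0.5983, -0.0262, 0.1766]
tool_rot: [2.238, 2.201, 0.003]
contact_force: [-0.0, -0.5, -0.0]
opening: 0.0428
grip_force: 0.0
```

Run:
```python
from h import *
shot('wrist'); now(); go([.549,.0244,.053],-1.608)
```

```text
t 35.55 grasp carrier [  0.2  41.5 120.9] psi -1.5876 tilt [ 0.e+00 -1.e-04 -1.e+00] q6 -0.151 F [ 0.2 -0.2 -0.5] open 0.0427 grip 0.0
turn 0.0204 shift mm [ 48.6 -50.3  67.9]
```

Call:
{"api": "drive_tool", "payload": {"rows": [[[0,0,0],0.02],[[0.024,-0.025,0],0],[[0.0246,-0.0253,0],0],[[0,0,0.015],0],[[0,0,0.03],0],[[0,0,0.018],0],[[0,0,0.005],0],[[0,0,0],0],[[0,0,0],0]]}}

```text
t: 36.45
tool_pos: [0.5496, 0.0243, 0.1073]
tool_rot: [2.262, 2.18, 0.001]
contact_force: [-0.1, 0.1, -0.7]
opening: 0.0426
grip_force: 0.0
```

Call:
{"api": "drive_tool", "payload": {"rows": [[[0,0,0],0],[[0,0,0],0],[[0,0,0],0],[[0,0,0],0],[[0,0,0],0],[[0,0,0],0]], "jaw": 1, "grip_force": 45}}

```text
t: 37.05
tool_pos: [0.5497, 0.0245, 0.108]
tool_rot: [2.261, 2.18, 0.002]
contact_force: [-1.5, 0.9, 5.6]
opening: 0.0135
grip_force: 43.9
```

Run:
```python
from h import *
now()
```

```text
t 37.05 grasp carrier [-48.4  91.2  54. ] psi -1.6073 tilt [ 1.6e-03 -1.0e-04 -1.0e+00] q6 -0.054 F [-1.5  0.9  5.6] open 0.0135 grip 43.9
```

Call:
{"api": "drive_tool", "payload": {"rows": [[[-0.0003,-0.0057,0],-0.11],[[-0.0003,-0.0057,0],-0.11],[[-0.0003,-0.0057,0],-0.11],[[-0.0003,-0.0057,0],-0.11],[[-0.0003,-0.0057,0],-0.11],[[-0.0003,-0.0057,0],-0.11],[[-0.0003,-0.0057,0],-0.11],[[-0.0003,-0.0057,0],-0.11],[[-0.0003,-0.0057,0],-0.11],[[-0.0003,-0.0057,0],-0.11]]}}

```text
t: 38.05
tool_pos: [0.501, -0.0021, 0.1079]
tool_rot: [-0.782, -3.04, 0.001]
contact_force: [-8.3, 0.1, 12.2]
opening: 0.014
grip_force: 44.8
```

Run:
```python
from h import *
now()
```

```text
t 38.05 grasp carrier [-96.7  63.9  53.9] psi -0.5033 tilt [-2.8e-03  3.0e-04 -1.0e+00] q6 -1.22 F [-8.3  0.1 12.2] open 0.014 grip 44.8
```

Call:
{"api": "drive_tool", "payload": {"rows": [[[0,-0.0042,0],-0.08],[[0,-0.0042,0],-0.08],[[0,-0.0042,0],-0.08],[[-0.0001,-0.0042,0],-0.08],[[-0.0001,-0.0042,0],-0.08],[[-0.0001,-0.0042,0],-0.08],[[0,0,0],0],[[0,0,0],0]]}}

```text
t: 38.85
tool_pos: [0.4936, -0.0267, 0.1079]
tool_rot: [-0.043, -3.137, 0.003]
contact_force: [-11.1, -4.0, 12.7]
opening: 0.0134
grip_force: 44.9
```

Run:
```python
from h import *
now()
```

```text
t 38.85 grasp carrier [-103.6   39.1   53.9] psi -0.0274 tilt [-0.0039 -0.0019 -1.    ] q6 -1.746 F [-11.1  -4.   12.7] open 0.0134 grip 44.9
```

Call:
{"api": "drive_tool", "payload": {"rows": [[[0,-0.0008,0],-0.01],[[0,-0.0008,0],0],[[0,-0.0008,0],0],[[0,0,0],0],[[0,0,0],0]]}}

```text
t: 39.35
tool_pos: [0.4935, -0.0283, 0.1079]
tool_rot: [-0.027, -3.137, -0.0]
contact_force: [-10.3, 1.1, 13.4]
opening: 0.0133
grip_force: 45.0
```

Run:
```python
from h import *
now()
```

```text
t 39.35 grasp carrier [-103.7   37.5   53.9] psi -0.0171 tilt [-4.1e-03  1.0e-04 -1.0e+00] q6 -1.761 F [-10.3   1.1  13.4] open 0.0133 grip 45.0
```

Call:
{"api": "drive_tool", "payload": {"rows": [[[0,-0.0008,0],0],[[0,-0.0008,0],0],[[0,0,0],0],[[0,0,0],0]]}}

```text
t: 39.75
tool_pos: [0.4935, -0.0292, 0.1079]
tool_rot: [-0.026, -3.137, -0.003]
contact_force: [-9.0, 2.8, 13.6]
opening: 0.0136
grip_force: 45.0
```

Run:
```python
from h import *
now()
```

```text
t 39.75 grasp carrier [-103.7   36.6   53.9] psi -0.0168 tilt [-0.004   0.0017 -1.    ] q6 -1.764 F [-9.   2.8 13.6] open 0.0136 grip 45.0
```

Call:
{"api": "drive_tool", "payload": {"rows": [[[0,-0.0008,0],0],[[0,-0.0008,0],0],[[0,0,0],0],[[0,0,0],0]]}}

```text
t: 40.15
tool_pos: [0.4935, -0.0297, 0.1079]
tool_rot: [-0.027, -3.137, -0.007]
contact_force: [-8.9, 8.2, 14.1]
opening: 0.0136
grip_force: 45.2
```

Run:
```python
from h import *
now()
```

```text
t 40.15 grasp carrier [-103.7   36.1   53.9] psi -0.0171 tilt [-0.004   0.0046 -1.    ] q6 -1.768 F [-8.9  8.2 14.1] open 0.0136 grip 45.2
```

Call:
{"api": "drive_tool", "payload": {"rows": [[[0,0,0],0],[[0,0,0],0],[[0,0,0],0],[[0,0,0],0],[[0,0,-0.01],0],[[0,0,-0.03],0],[[0,0,-0.04],0],[[0,0,-0.04],0],[[0,0,-0.04],0],[[0,0,0],0]], "jaw": 0}}

```text
t: 41.15
tool_pos: [0.4973, -0.0321, 0.2752]
tool_rot: [0.027, 3.128, -0.004]
contact_force: [0.3, -0.0, 0.4]
opening: 0.0856
grip_force: 0.0
```

Call:
{"api": "drive_tool", "payload": {"rows": [[[-0.03,-0.007,0],0],[[-0.04,-0.01,0],0],[[-0.04,-0.01,0],0],[[-0.04,-0.01,0],0],[[0,0,0],0],[[0,0,0],0],[[0,0,0],0]]}}

```text
t: 41.85
tool_pos: [0.643, -0.0708, 0.2668]
tool_rot: [-0.027, -3.141, -0.0]
contact_force: [0.0, 0.2, -0.1]
opening: 0.0854
grip_force: 0.0
```

Run:
```python
from h import *
d=shot('wrist','w8'); now()
for phi in (1.65,1.75,1.85):
    k=(57+91*-np.cos(phi)+30*np.sin(phi),0,58+91*np.sin(phi)+30*np.cos(phi)); print(phi,np.round(k,1),proj(d,cw(k)).round(0),)
s=shot('scene','sc1')
for phi in (1.65,1.75,1.85):
    k=(57+91*-np.cos(phi)+30*np.sin(phi),0,58+91*np.sin(phi)+30*np.cos(phi)); print(phi,proj(s,cw(k)).round(1))
```

```text
t 41.9 grasp carrier [ 46.3  -2.4 213.2] psi -0.0171 tilt [-0.  0. -1.] q6 -1.778 F [0.8 0.6 0.1] open 0.0857 grip 0.0
1.65 [ 94.1   0.  146.3] [[277. 305.]]
1.75 [102.7   0.  142.2] [[277. 312.]]
1.85 [110.9   0.  137.2] [[277. 318.]]
1.65 [[364.  181.1]]
1.75 [[367.1 181.2]]
1.85 [[369.9 181.7]]
```

View pics/w8.png

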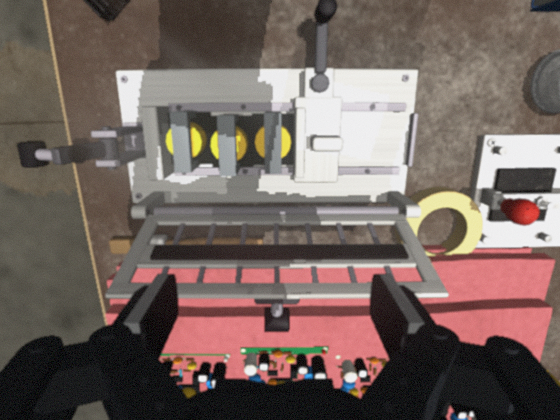

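The wrist view shows the row closed up against the stop, the lever pointing to the front (pivot (320,80), knob (326,10)), and the lid knob at about (277,319).

Run:
```python
from h import *
t=cv2.imread('pics/top0.png'); s=cv2.imread('pics/sc1.png'); w=cv2.imread('pics/w8.png')
T=shot('top');S=shot('scene');W=shot('wrist')
def dark(im,x0,x1,y0,y1,th=45):
    g=cv2.cvtColor(im,cv2.COLOR_BGR2GRAY)[y0:y1,x0:x1]; n,l,st,c=cv2.connectedComponentsWithStats((g<th).astype(np.uint8))
    i=1+np.argmax(st[1:,4]); return c[i]+[x0,y0],st[i]+[x0,y0,0,0,0]
a=dark(t,308,330,90,108); b=dark(s,355,378,172,192,50); c=dark(w,262,294,304,335,50); print(a,b,c)
for n,d in dict(top=T,scene=S,wrist=W).items():
    print(n,[proj(d,cw((57-91*np.cos(p)+30*np.sin(p),0,58+91*np.sin(p)+30*np.cos(p)))).round(1).tolist() for p in (1.65,1.75,1.85)])
print(wc(tri([T,S,W],[a[0],b[0],c[0]])).round(1),wc(tri([T,W],[a[0],c[0]])).round(1),wc(tri([T,S],[a[0],b[0]])).round(1))
```

```text
(array([317.875     ,  96.98214286]), array([314,  93,   9,   9,  56])) (array([365.74285714, 175.11428571]), array([363, 172,   7,   8,  35])) (array([271.05853659, 321.74634146]), array([264, 308,  25,  23, 205]))
top [[[317.9, 98.8]], [[317.6, 94.9]], [[317.2, 91.4]]]
scene [[[364.0, 181.1]], [[367.1, 181.2]], [[369.9, 181.7]]]
wrist [[[277.1, 303.5]], [[277.0, 311.0]], [[276.9, 316.7]]]
[ 94.2  -1.2 163.9] [ 93.5  -1.  165.4] [ 94.9   0.9 161.4]
```

Run:
```python
import cv2,numpy as np
s=cv2.imread('pics/sc1.png')[150:200,335:395]; w=cv2.imread('pics/w8.png')[285:345,240:312]; t=cv2.imread('pics/top0.png')[80:130,290:350]
r=lambda i:cv2.resize(i,(384,400 if i.shape[0]!=50 else 320),interpolation=cv2.INTER_NEAREST)
a=[cv2.resize(i,None,fx=k,fy=k,interpolation=cv2.INTER_NEAREST) for i,k in((s,6),(t,6))]; b=cv2.resize(w,None,fx=5,fy=5,interpolation=cv2.INTER_NEAREST)
im=np.zeros((600,720,3),np.uint8); im[:300,:360]=a[0]; im[300:,:360]=a[1]; im[:300,360:]=b
cv2.imwrite('pics/k.png',im)
```

```text
(no output)
```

View pics/k.png

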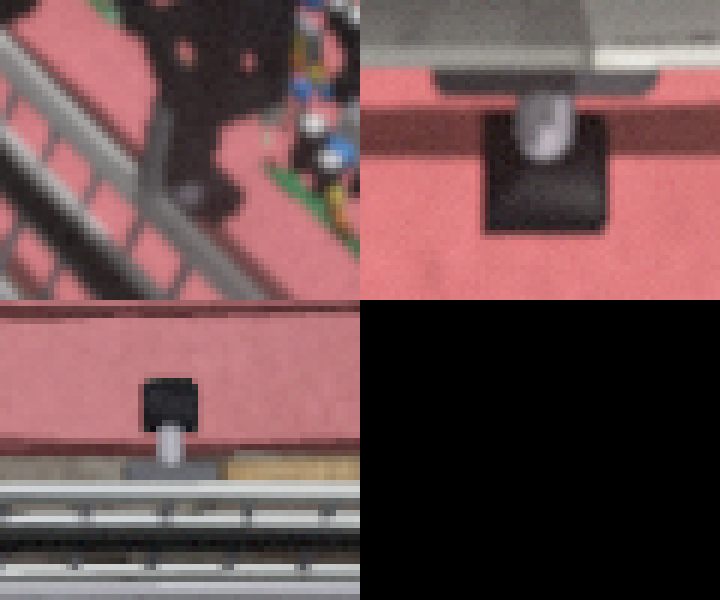

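The combined crop: scene knob at about (371,183), wrist knob centred at (277,320), both fit the lid at 1.85 rad. Top0 dates from before the lid was brushed back. Next I grip the knob.

Call:
{"api": "drive_tool", "payload": {"rows": [[[-0.03,0.002,0],0],[[-0.035,0,0],0],[[0,0,0.03],0],[[0,0,0.03],0],[[0,0,0.016],0],[[0,0,0],0],[[0,0,0],0]]}}

```text
t: 42.8
tool_pos: [0.7088, -0.0702, 0.1917]
tool_rot: [0.027, 3.141, -0.0]
contact_force: [0.1, 0.6, -0.5]
opening: 0.0855
grip_force: 0.0
```

Call:
{"api": "drive_tool", "payload": {"rows": [[[0,0,0],0],[[0,0,0],0],[[0,0,0],0],[[0,0,0],0],[[0,0,0],0],[[0,0,0],0],[[0,0,0],0]], "jaw": 1, "grip_force": 30}}

```text
t: 43.5
tool_pos: [0.7089, -0.07, 0.1914]
tool_rot: [0.027, 3.141, 0.0]
contact_force: [-1.0, 2.3, 3.3]
opening: 0.0175
grip_force: 31.7
```

Run:
```python
from h import *
now()
r=95.8; 
P=lambda p:np.array([57-91*np.cos(p)+30*np.sin(p),58+91*np.sin(p)+30*np.cos(p)])
p=1.85; L=[]
while p>0.001:
    q=max(p-.1,0); d=P(q)-P(p); L.append((round(-d[0],1),round(-d[1],1))); p=q
print(L)
```

```text
t 43.5 grasp carrier [112.3  -0.7 137.4] psi -0.0172 tilt [ 5.e-04  2.e-04 -1.e+00] q6 -1.757 F [-1.   2.3  3.3] open 0.0175 grip 31.7
[(np.float64(8.2), np.float64(-5.0)), (np.float64(8.6), np.float64(-4.1)), (np.float64(9.0), np.float64(-3.3)), (np.float64(9.3), np.float64(-2.3)), (np.float64(9.5), np.float64(-1.4)), (np.float64(9.6), np.float64(-0.5)), (np.float64(9.6), np.float64(0.5)), (np.float64(9.5), np.float64(1.5)), (np.float64(9.3), np.float64(2.4)), (np.float64(9.0), np.float64(3.3)), (np.float64(8.6), np.float64(4.2)), (np.float64(8.2), np.float64(5.0)), (np.float64(7.6), np.float64(5.8)), (np.float64(7.0), np.float64(6.5)), (np.float64(6.3), np.float64(7.2)), (np.float64(5.6), np.float64(7.8)), (np.float64(4.7), np.float64(8.3)), (np.float64(3.9), np.float64(8.8)), (np.float64(1.6), np.float64(4.5))]
```

Call:
{"api": "drive_tool", "payload": {"rows": [[[0.0082,0,-0.005],0],[[0.0086,0,-0.0041],0],[[0.009,0,-0.0033],0],[[0.0093,0,-0.0023],0],[[0.0095,0,-0.0014],0],[[0.0096,0,-0.0005],0],[[0.0096,0,0.0005],0],[[0.0095,0,0.0015],0],[[0.0093,0,0.0024],0]]}}

```text
t: 44.4
tool_pos: [0.6267, -0.0688, 0.2046]
tool_rot: [0.027, 3.137, -0.001]
contact_force: [8.2, 1.4, 0.9]
opening: 0.0172
grip_force: 38.8
```

Run:
```python
from h import *
now(); p=.95; print(57-91*np.cos(p)+30*np.sin(p),58+91*np.sin(p)+30*np.cos(p))
```

```text
t 44.4 grasp carrier [ 30.1  -0.8 150.6] psi -0.0173 tilt [ 4.7e-03 -5.0e-04 -1.0e+00] q6 -1.781 F [8.2 1.4 0.9] open 0.0172 grip 38.8
28.46930400246781 149.47130361974953
```

Call:
{"api": "drive_tool", "payload": {"rows": [[[0.009,0,0.0033],0],[[0.0086,0,0.0042],0],[[0.0082,0,0.005],0],[[0.0076,0,0.0058],0],[[0.007,0,0.0065],0],[[0.0063,0,0.0072],0],[[0.0056,0,0.0078],0],[[0.0047,0,0.0083],0]]}}

```text
t: 45.2
tool_pos: [0.5797, -0.0682, 0.1603]
tool_rot: [0.029, 3.103, -0.003]
contact_force: [42.3, 3.4, -9.5]
opening: 0.0175
grip_force: 60.9
```

Call:
{"api": "drive_tool", "payload": {"rows": [[[0.002,0,0.0044],0],[[0.0018,0,0.0044],0],[[0.0016,0,0.0045],0],[[0,0,0.001],0],[[0,0,0],0],[[0,0,0],0]]}}

```text
t: 45.8
tool_pos: [0.5757, -0.0682, 0.1482]
tool_rot: [0.029, 3.101, -0.003]
contact_force: [38.5, 4.4, -4.7]
opening: 0.0175
grip_force: 57.6
```

Run:
```python
from h import *
now()
```

```text
t 45.8 grasp carrier [-20.8  -1.   94.2] psi -0.019 tilt [ 0.0403 -0.0023 -0.9992] q6 -1.804 F [38.5  4.4 -4.7] open 0.0175 grip 57.6
```

Call:
{"api": "drive_tool", "payload": {"rows": [[[-0.003,0,0],0],[[-0.003,0,0],0],[[0,0,0],0]]}}

```text
t: 46.1
tool_pos: [0.5769, -0.0681, 0.146]
tool_rot: [0.028, 3.118, -0.002]
contact_force: [21.0, 2.3, 2.7]
opening: 0.0173
grip_force: 49.1
```

Run:
```python
from h import *
now()
W=shot('wrist');T=shot('top');S=shot('scene')
im=np.zeros((600,800,3),np.uint8)
im[:300,:400]=cv2.resize(W['image'],(400,300))
a=cv2.resize(T['image'][100:200,240:410],None,fx=2.35,fy=2.35,interpolation=cv2.INTER_CUBIC)[:,:400]; im[:a.shape[0],400:400+a.shape[1]]=a
b=cv2.resize(S['image'][140:310,240:420],None,fx=2.2,fy=2.2,interpolation=cv2.INTER_CUBIC); b=b[:300+60]; im[235:235+b.shape[0],400:400+b.shape[1]]=b[:365]
c=W['image'][180:420,150:420]; c=cv2.resize(c,(337,300)); im[300:,:337]=c
cv2.imwrite('pics/last.png',im)
cv2.imwrite('pics/Tl.png',T['image']);cv2.imwrite('pics/Wl.png',W['image'])
for p in (0,.1,.2,.3,.4): 
    X=lambda s,n:(57-s*np.cos(p)+n*np.sin(p),58+s*np.sin(p)+n*np.cos(p))
    e=X(92,3); print(p,'top front corners px',proj(T,[cw((e[0],y,e[1])) for y in(-111,111)]).round(1).tolist(),'wrist',proj(W,[cw((e[0],y,e[1])) for y in(-111,111)]).round(0).tolist())
```

```text
t 46.1 grasp carrier [-19.7  -1.   92. ] psi -0.0182 tilt [ 0.0233 -0.0017 -0.9997] q6 -1.801 F [21.   2.3  2.7] open 0.0173 grip 49.1
0 top front corners px [[368.5, 170.9], [260.4, 171.5]] wrist [[55.0, 233.0], [496.0, 232.0]]
0.1 top front corners px [[369.4, 170.0], [260.3, 170.7]] wrist [[44.0, 242.0], [508.0, 241.0]]
0.2 top front corners px [[370.2, 168.7], [260.2, 169.4]] wrist [[32.0, 253.0], [520.0, 253.0]]
0.3 top front corners px [[371.1, 167.0], [260.2, 167.6]] wrist [[20.0, 267.0], [532.0, 267.0]]
0.4 top front corners px [[372.0, 164.8], [260.1, 165.4]] wrist [[8.0, 285.0], [544.0, 284.0]]
```

View pics/last.png

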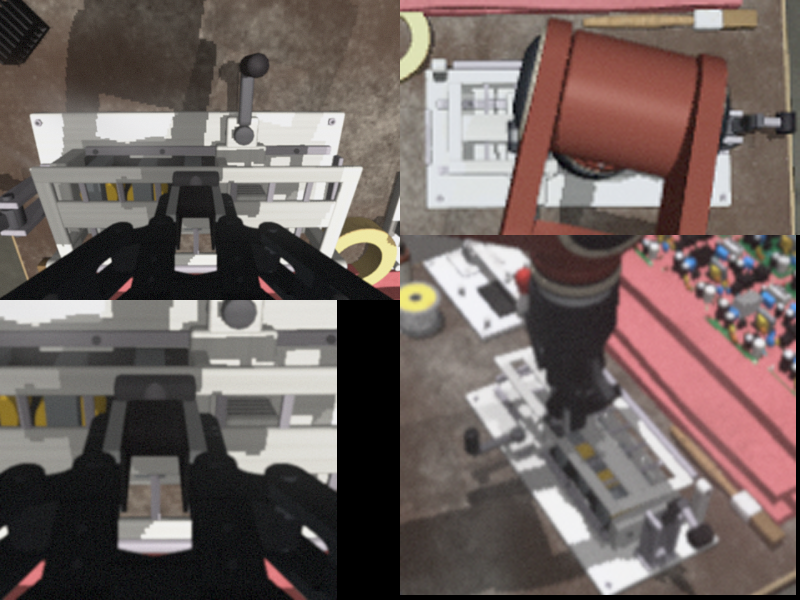

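The last view: lid nearly shut (about 0.08 rad, front edge corners at (45,238) and (505,235) in the wrist frame), with the knob sitting at the front edge of the pads after a slip. I re-grip it centred.

Call:
{"api": "drive_tool", "payload": {"rows": [[[0,0,0],0],[[0,0,0],0],[[0,0,0],0],[[0,0,0],0],[[0,0,-0.01],0],[[0,0,-0.01],0],[[0,0,0],0],[[0,0,0],0]], "jaw": 0}}

```text
t: 47.05
tool_pos: [0.5701, -0.0679, 0.1616]
tool_rot: [0.027, 3.14, -0.001]
contact_force: [-0.6, 0.5, 0.6]
opening: 0.0854
grip_force: 0.0
```

Run:
```python
from h import *
now(); W=shot('wrist'); now(); go(cw((-32,0,97)),TH)
g=cv2.cvtColor(W['image'],cv2.COLOR_BGR2GRAY)
for p in (0,.1,.2,.3): 
    k=(57-91*np.cos(p)+30*np.sin(p),0,58+91*np.sin(p)+30*np.cos(p)); e=(57-92*np.cos(p)+3*np.sin(p),58+92*np.sin(p)+3*np.cos(p))
    print(p,np.round(k,0),proj(W,cw(k)).round(0),'corners',proj(W,[cw((e[0],y,e[1])) for y in(-111,111)]).round(0).tolist())
print('profile col 100',g[200:300:2,100].tolist(),'col 450',g[200:300:2,450].tolist(),'knobcol',g[200:420:4,273].tolist())
```

```text
t 47.05 grasp carrier [-26.5  -0.8 107.6] psi -0.0173 tilt [ 1.4e-03 -4.0e-04 -1.0e+00] q6 -1.802 F [-0.6  0.5  0.6] open 0.0854 grip 0.0
t 47.1 grasp carrier [-26.8  -0.7 107. ] psi -0.0172 tilt [ 5.e-04 -2.e-04 -1.e+00] q6 -1.802 F [ 0.   0.  -0.2] open 0.0854 grip 0.0
turn -0.0007 shift mm [ 5.2  0.7 10. ]
0 [-34.   0.  88.] [[275. 260.]] corners [[75.0, 236.0], [475.0, 236.0]]
0.1 [-31.   0.  97.] [[275. 276.]] corners [[66.0, 244.0], [484.0, 244.0]]
0.2 [-26.   0. 105.] [[275. 295.]] corners [[56.0, 254.0], [494.0, 254.0]]
0.3 [-21.   0. 114.] [[275. 316.]] corners [[46.0, 267.0], [504.0, 267.0]]
profile col 100 [156, 154, 156, 155, 164, 164, 162, 159, 157, 157, 153, 157, 128, 91, 92, 90, 94, 113, 111, 131, 156, 152, 148, 145, 150, 152, 152, 155, 134, 118, 122, 116, 117, 118, 117, 124, 122, 129, 127, 135, 107, 131, 146, 159, 152, 149, 154, 148, 141, 140] col 450 [239, 237, 237, 238, 239, 238, 238, 239, 239, 239, 239, 241, 235, 228, 196, 196, 190, 147, 119, 205, 225, 224, 223, 222, 220, 218, 219, 223, 153, 69, 62, 63, 55, 61, 64, 64, 68, 72, 75, 89, 126, 208, 225, 225, 222, 225, 227, 234, 237, 238] knobcol [125, 121, 124, 85, 95, 98, 61, 63, 67, 84, 124, 53, 68, 74, 76, 42, 41, 36, 37, 33, 34, 41, 30, 34, 27, 115, 116, 116, 159, 122, 121, 118, 120, 118, 116, 117, 168, 181, 228, 238, 238, 224, 187, 202, 97, 79, 54, 10, 18, 17, 21, 26, 24, 22, 19]
```

Call:
{"api": "drive_tool", "payload": {"rows": [[[0.006,0,0],0],[[0,0,0.007],0],[[0,0,0.005],0],[[0,0,0],0],[[0,0,0],0]]}}

```text
t: 47.6
tool_pos: [0.5635, -0.0676, 0.148]
tool_rot: [-0.027, -3.14, -0.0]
contact_force: [-0.3, -0.1, 0.8]
opening: 0.0853
grip_force: 0.0
```

Call:
{"api": "drive_tool", "payload": {"rows": [[[0,0,0],0],[[0,0,0],0],[[0,0,0],0],[[0,0,0],0],[[0,0,0],0],[[0,0,0],0],[[0,0,0],0]], "jaw": 1, "grip_force": 40}}

```text
t: 48.3
tool_pos: [0.5638, -0.0678, 0.1487]
tool_rot: [0.027, 3.141, -0.001]
contact_force: [0.5, -1.4, 0.9]
opening: 0.0256
grip_force: 39.2
```

Run:
```python
from h import *
now()
```

```text
t 48.3 grasp carrier [-32.8  -0.9  94.7] psi -0.0173 tilt [ 0.e+00 -4.e-04 -1.e+00] q6 -1.804 F [ 0.5 -1.4  0.9] open 0.0256 grip 39.2
```

Call:
{"api": "drive_tool", "payload": {"rows": [[[0,0,0],0],[[0,0,0],0],[[0,0,0],0]]}}

```text
t: 48.6
tool_pos: [0.5638, -0.0678, 0.1487]
tool_rot: [0.027, 3.141, -0.001]
contact_force: [-0.3, -2.3, 0.2]
opening: 0.0254
grip_force: 39.2
```

Run:
```python
from h import *
now(); W=shot('wrist'); g=cv2.cvtColor(W['image'],cv2.COLOR_BGR2GRAY)
c=cv2.resize(g[210:370,200:350],(75,40),interpolation=cv2.INTER_AREA)
ch=" .:-=+*#%@"
for r in c: print(''.join(ch[min(9,v//26)] for v in r))
for v in (225,230,235,240,245,250): pass
for u in (60,80,100,440,460,480): print(u,g[220:262,u].tolist())
```

```text
t 48.6 grasp carrier [-32.8  -0.8  94.7] psi -0.0173 tilt [-0.e+00 -4.e-04 -1.e+00] q6 -1.804 F [-0.3 -2.3  0.2] open 0.0254 grip 39.2
**++++++++++++++++++++++++++++=+++++=++=+%%%%%%%%%%%%*++==#@%+-:-==========
**++++++++++++++++++++++++=+===+=+==+===+%%%%%%%%%%%%+++=+%@#+----=-=-====-
++++++++++++++++==++===========+=========#%%%%%######+++=+%@@@#=-----=-=--=
+++++++++++++++=++=======================#%%#**+===-====-+%%%%%%*=------=+#
========--=------------------------------===-------=+++++*%%%%%%%%%#**##%%%
============----=========================-=-==-==--=+++++#%%%%%%%%#########
============-::-=========-=--====-==--====-=---==--========++++++++++++++++
+===================-::::::::::::::::::::::::::::--========++++++++++++++=+
:::::::::::::::::::::........::::::::::::........:------===++++++++++++++=+
:::::::::::..................::::::::::::.........-------==++++++++++++++=+
:::::::::::..................::::::::::::........::-------=+++++++=+%#++++#
:::::::::::.................:::::::::::::...:..:.:---==============+#*====*
================------:-==========================---
[... 2624 characters left out ...]
, 97, 94, 94, 91, 88, 87, 88, 90, 90, 92, 96, 95, 113, 132, 148, 158]
440 [233, 233, 233, 236, 227, 186, 132, 132, 175, 191, 191, 184, 186, 191, 190, 185, 185, 193, 219, 233, 233, 234, 231, 230, 232, 232, 233, 234, 234, 235, 233, 234, 235, 234, 236, 229, 191, 150, 169, 206, 223, 230]
460 [243, 244, 244, 245, 246, 245, 245, 244, 245, 245, 245, 245, 245, 245, 246, 245, 245, 240, 227, 191, 136, 119, 111, 96, 92, 80, 78, 76, 68, 67, 66, 66, 62, 63, 67, 75, 97, 130, 163, 203, 227, 232]
480 [128, 125, 124, 125, 124, 129, 143, 140, 136, 129, 127, 121, 122, 124, 119, 116, 116, 116, 122, 123, 122, 119, 117, 123, 125, 133, 134, 132, 136, 137, 135, 137, 142, 148, 159, 149, 124, 126, 180, 232, 243, 245]
```

Run:
```python
from h import *
W=shot('wrist'); g=cv2.cvtColor(W['image'],cv2.COLOR_BGR2GRAY)
for p in (-.02,0,.05,.1,.15,.2):
    f=lambda s,n:(57-s*np.cos(p)+n*np.sin(p),58+s*np.sin(p)+n*np.cos(p))
    o=[]
    for s,n in((92,3),(92,-3)):
        e=f(s,n); o.append(proj(W,[cw((e[0],y,e[1])) for y in(-111,111)]).round(0).tolist())
    k=f(91,30); a,b=proj(W,[cw((k[0],y,k[1])) for y in(-9,9)]).round(0).tolist(); print(p,o,'knob',a,b)
c=cv2.resize(g[235:285,20:170],(75,25),interpolation=cv2.INTER_AREA)
d=cv2.resize(g[235:285,400:550],(75,25),interpolation=cv2.INTER_AREA)
ch=" .:-=+*#%@"
for r,q in zip(c,d): print(''.join(ch[min(9,v//26)] for v in r),'|',''.join(ch[min(9,v//26)] for v in q))
```

```text
-0.02 [[[66.0, 256.0], [484.0, 255.0]], [[72.0, 251.0], [478.0, 251.0]]] knob [255.0, 283.0] [295.0, 283.0]
0 [[[64.0, 257.0], [486.0, 257.0]], [[70.0, 252.0], [480.0, 252.0]]] knob [255.0, 287.0] [296.0, 286.0]
0.05 [[[59.0, 261.0], [491.0, 261.0]], [[65.0, 256.0], [485.0, 256.0]]] knob [254.0, 295.0] [296.0, 295.0]
0.1 [[[53.0, 266.0], [497.0, 266.0]], [[60.0, 260.0], [490.0, 260.0]]] knob [254.0, 305.0] [297.0, 305.0]
0.15 [[[48.0, 272.0], [502.0, 272.0]], [[55.0, 265.0], [495.0, 265.0]]] knob [253.0, 315.0] [297.0, 315.0]
0.2 [[[43.0, 278.0], [508.0, 278.0]], [[50.0, 270.0], [500.0, 270.0]]] knob [253.0, 326.0] [298.0, 326.0]
------=---==========%@@@@@@@@@@@%******+=------------====-::--============= | ===----=====*############%%%@@@@#++=++====++++++++++===========+=++++======
-----------=========#@@@@@@@@@@@@#****=---------------------==------------- | =========+**##########%%%%%@@@%#+=+++=====+++++++++==========++++++========
-------------=======*@@@@@@@@@@@%#**+=-----------:--::::::::::::::::::::::: | +++++++++#@@%%%%%@%%%@@@@@@@@%+---====+====++++++===========+++++++======++

[... 2687 characters left out ...]
****++ | %%%%%%%%%%%%%%%%%%%%%%%%%%%%%%%%%%%@@@@@@@@@@*===++==++====+++++=====++-::-
::::::::::::::::---+**++++**++++++++++++++++++++++++++++++++++++++++++++++= | %%%%%%%%%%%#%%%%%%%%%%%%%####*#####@@@@@@@@@%+====++===+===++++========:::-
::::--::::::::::-:-+*********+==++=====+===-----=====-=========---=+++===== | ++++++*%%%*+#**%%%%@@@@@%*+-:-+*==#@@@@@@@@@%+====++++=====+========+=-:::-
::::--:::::::::::--=*********+=-+*+===++==-:::::-====-===----=-:::==+==-:-= | ======+%%%++**#%%%@@@@@@%*=:::**=+%@@@@@@@@@#+====+++++=============++-::--
::::::::::::::::-::-+********+=-=*+===+++=-:::::-====--===-----:.:======--= | ======#%%%=***#%%%@@@@@@%+-::-*+=*@@@@@@@@@@*++==++++++==============+-::--
```

Call:
{"api": "drive_tool", "payload": {"rows": [[[0,0,0],0],[[0,0,0],0],[[0,0,0],0],[[0,0,-0.01],0],[[0,0,-0.02],0],[[0,0,-0.025],0],[[0,0,0],0],[[0,0,0],0]], "jaw": 0}}

```text
t: 49.5
tool_pos: [0.5642, -0.0677, 0.2048]
tool_rot: [0.027, 3.139, -0.001]
contact_force: [-1.2, 0.3, -0.1]
opening: 0.0853
grip_force: 0.0
```

Run:
```python
from h import *
shot('top'); W=shot('wrist'); now(); g=cv2.cvtColor(W['image'],cv2.COLOR_BGR2GRAY)
for p in (0,.05,.1,.2):
    f=lambda s,n:(57-s*np.cos(p)+n*np.sin(p),58+s*np.sin(p)+n*np.cos(p))
    e=f(92,3); k=f(91,30); b=f(91,3); print(p,'corner',proj(W,[cw((e[0],y,e[1])) for y in(-111,111)]).round(0).tolist(),'knob',proj(W,[cw((k[0],y,k[1])) for y in(-9,9)]).round(0).tolist(),'stemfoot',proj(W,cw((b[0],0,b[1]))).round(0))
c=cv2.resize(g[210:330,215:335],(80,40),interpolation=cv2.INTER_AREA)
ch=" .:-=+*#%@"
for r in c: print(''.join(ch[min(9,v//26)] for v in r))
```

```text
t 49.6 grasp carrier [-33.4  -0.5 148.7] psi -0.0172 tilt [-1.5e-03  5.0e-04 -1.0e+00] q6 -1.804 F [-0.9  0.  -0.9] open 0.0855 grip 0.0
0 corner [[111.0, 222.0], [438.0, 222.0]] knob [[259.0, 239.0], [289.0, 239.0]] stemfoot [[274. 224.]]
0.05 corner [[108.0, 225.0], [441.0, 225.0]] knob [[259.0, 245.0], [290.0, 245.0]] stemfoot [[274. 226.]]
0.1 corner [[105.0, 228.0], [444.0, 228.0]] knob [[259.0, 251.0], [290.0, 251.0]] stemfoot [[274. 229.]]
0.2 corner [[98.0, 236.0], [450.0, 235.0]] knob [[258.0, 264.0], [291.0, 264.0]] stemfoot [[274. 237.]]
============-----===================================--==++==++++++++++++++++++++
=====================--::::::::------------::::::::---========++++++++++++++++++
------------::::::::::::::::..:::::::::::::.........::------==++++++++++++++++++
-----------::::::::::::::::::::-----------::::--------==----======++=++=+++++=++
===============================================+++++++++*###################%#%#
========================--:------------:-::---::------==*%%%%%%%%#+++++++++#%%%%
=======================-::::::::::::::::::::::::::::::-=+++
[... 1994 characters left out ...]
+++++++++*%##+==================+#%#*+=++===+++=====
---------===========--===+==========+*###+==================+#%#*+==============
--------============---===++=======++*%##+==================+#%#*===============
--------============================+*%##+==================+#%#*===============
----------===========================*%##+=====-============+###+===============
++++++++++++++++++++++++++**#########%%%%####################%%%%###%%%%%%%%%%%%
@@@@@@%******************#@@@@@@@@@@@@@@@@@@@@@@@@@@@@@@@@@@@@@@@@@@@@@@@@@@@@@@
@@@@@@%#***************#%@@@@@@@@@@@@@@@@@@@@@@@@@@@@@@@@@@@@@@@@@@@@@@@@@@@@@@@
@@@@@@@@@@@@@@%####*#%%@@@@@@@@@@@@@@@@@@@@@@@@@@@@@@@@@@@@@@@@@@@@@@@@@@@@@@@@@
```

Call:
{"api": "drive_tool", "payload": {"rows": [[[0,0,0],0],[[0,0,0],0],[[0,0,0],0],[[0,0,0],0],[[0,0,0],0],[[0,0,0.008],0],[[0,0,0.008],0],[[0,0,0.005],0],[[0,0,0],0]], "jaw": 1, "grip_force": 20}}

```text
t: 50.5
tool_pos: [0.5629, -0.0675, 0.1809]
tool_rot: [-0.027, -3.139, -0.001]
contact_force: [0.6, -0.6, -1.0]
opening: -0.0002
grip_force: 0.0
```

Call:
{"api": "drive_tool", "payload": {"rows": [[[0,0,0.002],0],[[0,0,0.002],0],[[0,0,0.002],0],[[0,0,0],0]]}}

```text
t: 50.9
tool_pos: [0.5637, -0.0677, 0.1765]
tool_rot: [-0.027, -3.141, 0.0]
contact_force: [-0.5, 0.8, -0.6]
opening: 0.0004
grip_force: 0.0
```

Call:
{"api": "drive_tool", "payload": {"rows": [[[0,0,0.001],0],[[0,0,0.001],0],[[0,0,0.001],0],[[0,0,0],0]]}}

```text
t: 51.3
tool_pos: [0.5637, -0.0677, 0.1735]
tool_rot: [-0.027, -3.141, 0.0]
contact_force: [-0.2, -0.2, 0.0]
opening: -0.0001
grip_force: 0.0
```

Run:
```python
from h import *
now()
```

```text
t 51.3 grasp carrier [-32.9  -0.7 119.5] psi -0.0173 tilt [-0. -0. -1.] q6 -1.804 F [-0.2 -0.2  0. ] open -0.0001 grip 0.0
```

Call:
{"api": "drive_tool", "payload": {"rows": [[[0,0,0.001],0],[[0,0,0.001],0],[[0,0,0],0]]}}

```text
t: 51.6
tool_pos: [0.5637, -0.0676, 0.1714]
tool_rot: [-0.027, -3.141, -0.0]
contact_force: [0.0, -0.5, -0.3]
opening: 0.0003
grip_force: 0.0
```

Call:
{"api": "drive_tool", "payload": {"rows": [[[0,0,0.001],0],[[0,0,0.001],0],[[0,0,0],0]]}}

```text
t: 51.9
tool_pos: [0.5638, -0.0677, 0.1697]
tool_rot: [0.027, 3.141, 0.0]
contact_force: [-0.1, -0.5, 0.2]
opening: -0.0002
grip_force: 0.1
```

Call:
{"api": "drive_tool", "payload": {"rows": [[[0,0,0.001],0],[[0,0,0.001],0],[[0,0,0],0]]}}

```text
t: 52.2
tool_pos: [0.5639, -0.0677, 0.1694]
tool_rot: [-0.027, -3.141, 0.0]
contact_force: [-4.5, 1.1, 9.4]
opening: 0.0001
grip_force: 4.5
```

Call:
{"api": "drive_tool", "payload": {"rows": [[[0,0,0.001],0],[[0,0,0.001],0],[[0,0,0],0]]}}

```text
t: 52.5
tool_pos: [0.5641, -0.0677, 0.1691]
tool_rot: [-0.027, -3.141, 0.0]
contact_force: [-9.9, 2.7, 17.6]
opening: 0.0001
grip_force: 8.8
```

Call:
{"api": "drive_tool", "payload": {"rows": [[[0,0,-0.01],0],[[0,0,-0.03],0],[[0,0,-0.03],0],[[0,0,0],0],[[0,0,0],0]]}}

```text
t: 53.0
tool_pos: [0.5641, -0.0678, 0.2364]
tool_rot: [0.027, 3.14, -0.001]
contact_force: [-0.5, 0.3, -0.2]
opening: 0.0001
grip_force: 0.0
```

Run:
```python
from h import *
shot('top');now(); th=2.05
K=lambda th:(0,-134+42*np.cos(th)-30*np.sin(th),68+42*np.sin(th)+30*np.cos(th))
t=cv2.imread('pics/top0.png'); T=shot('top'); W=shot('wrist')
for th in(1.8,1.95,2.05): print(th,np.round(K(th),1),'top',proj(T,cw(K(th))).round(1),'wrist',proj(W,cw(K(th))).round(0))
for im,(x0,x1,y0,y1),n in ((t,(392,415,142,165),'top0'),(T['image'],(392,415,142,165),'topnow'),(W['image'],(0,110,170,290),'wr')):
    g=cv2.cvtColor(im,cv2.COLOR_BGR2GRAY)[y0:y1,x0:x1]; nn,l,st,c=cv2.connectedComponentsWithStats((g<45).astype(np.uint8))
    print(n,[(c[i]+[x0,y0]).round(1).tolist()+(st[i]+[x0,y0,0,0,0]).tolist() for i in range(1,nn) if st[i,4]>25])
go(cw(K(2.05)),TH-np.pi/2)
```

```text
t 53.05 grasp carrier [-33.1  -0.6 181. ] psi -0.0173 tilt [-6.e-04  2.e-04 -1.e+00] q6 -1.804 F [ 0.3  0.3 -0.3] open 0.0 grip 0.0
1.8 [   0.  -172.8  102.1] top [[402.6 151.2]] wrist [[ 24. 276.]]
1.95 [   0.  -177.4   95.9] top [[404.  151.6]] wrist [[ 24. 272.]]
2.05 [   0.  -180.    91.4] top [[404.6 151.9]] wrist [[ 25. 269.]]
top0 []
topnow []
wr [[21.3, 272.8, 8, 258, 30, 32, 601], [69.6, 273.9, 47, 263, 38, 23, 392]]
turn 1.57 shift mm [-179.5   33.6   88.3]
```

Call:
{"api": "drive_tool", "payload": {"rows": [[[0,0,0],0.145],[[0,0,0],0.145],[[0,0,0],0.145],[[0,0,0],0.145],[[0,0,0],0.145],[[0,0,0],0.145],[[0,0,0],0.145],[[0,0,0],0.145],[[0,0,0],0.145],[[0,0,0],0.145]], "jaw": 0.45}}

```text
t: 54.15
tool_pos: [0.5631, -0.0675, 0.2338]
tool_rot: [-2.109, -2.325, 0.002]
contact_force: [0.5, -0.4, -0.5]
opening: 0.0472
grip_force: 0.0
```

Call:
{"api": "drive_tool", "payload": {"rows": [[[-0.02,0.004,0],0.12],[[-0.04,0.0075,0],0],[[-0.04,0.0075,0],0],[[-0.04,0.0075,0],0],[[-0.04,0.0075,0],0],[[0,0,0],0],[[0,0,0],0],[[0,0,0],0]]}}

```text
t: 54.95
tool_pos: [0.5967, -0.2466, 0.2344]
tool_rot: [-2.237, -2.202, 0.001]
contact_force: [-0.9, 0.2, 0.8]
opening: 0.0471
grip_force: 0.0
```

Run:
```python
from h import *
shot('top'); W=shot('wrist'); now(); go(cw((0,-180,99)),TH-np.pi/2); print(proj(W,cw((0,-180,91.4))))
g=cv2.cvtColor(W['image'],cv2.COLOR_BGR2GRAY); p=proj(W,cw((0,-180,91.4)))[0].astype(int); y0=max(p[1]-50,0); x0=p[0]-60
c=cv2.resize(g[y0:y0+100,x0:x0+120],(60,34),interpolation=cv2.INTER_AREA); print(x0,y0)
for r in c: print(''.join(" .:-=+*#%@"[min(9,v//26)] for v in r))
```

```text
t 55.05 grasp carrier [   3.3 -178.8  181. ] psi -1.5859 tilt [-9.e-04  7.e-04 -1.e+00] q6 -0.491 F [-0.3  0.6 -0.9] open 0.047 grip 0.0
turn 0.0014 shift mm [-1.2 -3.3 82. ]
[[268.0579302  227.53119563]]
208 177
:::::::::::::::::::::::::::.........:::---------------------
::::::::::::::::::::::::::.::..:....::::--------------------
:::::::::::::::::::::::.::::::::::::.:.:--------------------
::::::::::::::::.:::::...::::::::::::.:::-------------------
:::::::::::::::::.:::::...:--------:..::--------------------
::::::::::::::.....::.:...:--------:...::-------------------
::::::::::::::.::..:::.:..:--------:....:::-----------------
::::::::::::::::..::..::..::------::......:::---------------
::::::::::::::::::..:......:-==++=:.......:::::::-----------
::::::::::::::::::::::......:--==-:........:::::::::--------
::::::::::::::::::-----:::..:----::........::::::::::::::---
::::::::::::::::::-------::::----::.......::::::::::::::::::
:::::::::::::::::--------::::----::.......::::::::::::::::::
::::::::::::::::-------::...:----:.....:::::::::::::::::::::
:::::::::::::::::---==-:....:----
[... 485 characters left out ...]
--=---------=====--==---------
------------------------------------------===---------------
------------------------------------------------------------
--------------------------------------=---------------------
------------------------------------------------------------
--------------=---------------------------------------------
--------------=-=-------------------------------------------
-----:.:--------==-----------------------------------------.
----:. :---------------------------------------------=----:.
----.  .---=--------------------=-------------------------..
---: ...--------------------------------------------------..
---..  .-=------------------------------------------------.
```

Call:
{"api": "drive_tool", "payload": {"rows": [[[-0.0015,-0.0025,0.02],0],[[0,0,0.03],0],[[0,0,0.02],0],[[0,0,0.012],0],[[0,0,0],0],[[0,0,0],0]]}}

```text
t: 55.65
tool_pos: [0.5951, -0.2488, 0.1545]
tool_rot: [2.238, 2.203, 0.001]
contact_force: [0.1, 0.5, 1.2]
opening: 0.0472
grip_force: 0.0
```

Call:
{"api": "drive_tool", "payload": {"rows": [[[0,0,0],0],[[0,0,0],0],[[0,0,0],0],[[0,0,0],0],[[0,0,0],0],[[0,0,0],0]], "jaw": 1, "grip_force": 30}}

```text
t: 56.25
tool_pos: [0.5945, -0.2498, 0.1551]
tool_rot: [2.239, 2.202, -0.002]
contact_force: [-5.2, -1.3, 5.4]
opening: 0.0172
grip_force: 34.3
```

Run:
```python
from h import *
now()
K=lambda th:np.array((-134+42*np.cos(th)-30*np.sin(th),68+42*np.sin(th)+30*np.cos(th)))
p=2.05;L=[]
while p>1e-6:
    q=max(p-.15,0); d=K(q)-K(p); L.append((round(float(d[0]),1),round(float(-d[1]),1))); p=q
print(L)
```

```text
t 56.25 grasp carrier [   0.9 -182.3  101.1] psi -1.5875 tilt [-3.0e-04 -1.3e-03 -1.0e+00] q6 -0.496 F [-5.2 -1.3  5.4] open 0.0172 grip 34.3
[(4.0, -6.6), (5.0, -5.9), (5.8, -5.1), (6.5, -4.2), (7.0, -3.2), (7.4, -2.1), (7.7, -1.0), (7.7, 0.2), (7.6, 1.4), (7.3, 2.5), (6.9, 3.5), (6.3, 4.5), (5.5, 5.4), (3.2, 4.0)]
```

Call:
{"api": "drive_tool", "payload": {"rows": [[[0.004,0,-0.0066],0],[[0.005,0,-0.0059],0],[[0.0058,0,-0.0051],0],[[0.0065,0,-0.0042],0],[[0.007,0,-0.0032],0],[[0.0074,0,-0.0021],0],[[0.0077,0,-0.001],0],[[0.0077,0,0.0002],0]]}}

```text
t: 57.05
tool_pos: [0.5952, -0.198, 0.1823]
tool_rot: [2.239, 2.203, -0.003]
contact_force: [-2.7, -6.3, -3.3]
opening: 0.0172
grip_force: 29.3
```

Run:
```python
from h import *
now(); th=.85; print(-134+42*np.cos(th)-30*np.sin(th),68+42*np.sin(th)+30*np.cos(th))
```

```text
t 57.05 grasp carrier [   0.8 -130.5  128.3] psi -1.587 tilt [-0.0011 -0.002  -1.    ] q6 -0.422 F [-2.7 -6.3 -3.3] open 0.0172 grip 29.3
-128.81912002703953 119.35327139244175
```

Call:
{"api": "drive_tool", "payload": {"rows": [[[0.0076,0,0.0014],0],[[0.0073,0,0.0025],0],[[0.0069,0,0.0035],0],[[0.0063,0,0.0045],0],[[0,0,0],0]]}}

```text
t: 57.55
tool_pos: [0.5958, -0.1684, 0.1725]
tool_rot: [-2.237, -2.202, 0.0]
contact_force: [-7.9, 1.5, 6.0]
opening: 0.0173
grip_force: 29.2
```

Run:
```python
from h import *
now(); th=.25; print(-134+42*np.cos(th)-30*np.sin(th),68+42*np.sin(th)+30*np.cos(th))
```

```text
t 57.55 grasp carrier [   0.9 -100.9  118.5] psi -1.5864 tilt [-0.0016  0.0014 -1.    ] q6 -0.38 F [-7.9  1.5  6. ] open 0.0173 grip 29.2
-100.72779706578861 107.45833894000931
```

Call:
{"api": "drive_tool", "payload": {"rows": [[[0.003,0,0.0025],0],[[0.0025,0,0.003],0],[[0.0017,0,0.002],0],[[0.0015,0,0.002],0],[[0,0,0],0],[[0,0,0],0]]}}

```text
t: 58.15
tool_pos: [0.596, -0.1592, 0.1638]
tool_rot: [-2.236, -2.201, -0.002]
contact_force: [-10.4, 4.2, 10.3]
opening: 0.0174
grip_force: 31.1
```

Run:
```python
from h import *
now()
```

```text
t 58.15 grasp carrier [  1.  -91.7 109.8] psi -1.5867 tilt [-0.0019  0.0034 -1.    ] q6 -0.367 F [-10.4   4.2  10.3] open 0.0174 grip 31.1
```

Call:
{"api": "drive_tool", "payload": {"rows": [[[0,0,0.001],0],[[0,0,0.001],0],[[0,0,0],0]]}}

```text
t: 58.45
tool_pos: [0.5961, -0.1585, 0.1626]
tool_rot: [-2.235, -2.2, -0.003]
contact_force: [-12.4, 7.0, 15.0]
opening: 0.0171
grip_force: 32.0
```

Call:
{"api": "drive_tool", "payload": {"rows": [[[0,0,0],0],[[0,0,0],0],[[0,0,0],0],[[0,0,-0.01],0],[[0,0,-0.02],0],[[0,0,-0.015],0],[[0,0,0],0]], "jaw": 0.45}}

```text
t: 59.15
tool_pos: [0.5978, -0.1618, 0.207]
tool_rot: [2.236, 2.199, 0.004]
contact_force: [0.1, -0.9, 0.6]
opening: 0.047
grip_force: 0.0
```

Call:
{"api": "drive_tool", "payload": {"rows": [[[0,0,0],0],[[0,0,0],0],[[0,0,0],0],[[0,0,0],0],[[0,0,0],0]], "jaw": 1, "grip_force": 20}}

```text
t: 59.65
tool_pos: [0.5959, -0.1611, 0.2025]
tool_rot: [-2.239, -2.202, 0.001]
contact_force: [0.9, -0.4, -0.3]
opening: -0.0002
grip_force: 0.0
```

Run:
```python
from h import *
W=shot('wrist'); now(); 
for th in (0,.1,.2): k=(0,-134+42*np.cos(th)-30*np.sin(th),68+42*np.sin(th)+30*np.cos(th)); print(th,proj(W,[cw((x,k[1],k[2])) for x in(-9,9)]).round(0).tolist())
```

```text
t 59.7 grasp carrier [  0.9 -93.6 148.7] psi -1.5873 tilt [-6.e-04  3.e-04 -1.e+00] q6 -0.368 F [ 0.3 -0.  -0.9] open -0.0001 grip 0.0
0 [[255.0, 247.0], [287.0, 247.0]]
0.1 [[255.0, 255.0], [287.0, 255.0]]
0.2 [[255.0, 264.0], [287.0, 264.0]]
```

Call:
{"api": "drive_tool", "payload": {"rows": [[[0.001,0,0.006],0],[[0,0,0.006],0],[[0,0,0.004],0],[[0,0,0.002],0],[[0,0,0.001],0],[[0,0,0.001],0],[[0,0,0],0]]}}

```text
t: 60.4
tool_pos: [0.5964, -0.1576, 0.1855]
tool_rot: [-2.236, -2.2, -0.006]
contact_force: [-5.8, 12.0, 14.3]
opening: -0.0001
grip_force: 7.6
```

Call:
{"api": "drive_tool", "payload": {"rows": [[[0,0,0.001],0],[[0,0,0.001],0],[[0,0,0],0]]}}

```text
t: 60.7
tool_pos: [0.5965, -0.1566, 0.1842]
tool_rot: [-2.234, -2.199, -0.009]
contact_force: [-7.4, 15.8, 18.5]
opening: -0.0004
grip_force: 9.8
```

Call:
{"api": "drive_tool", "payload": {"rows": [[[0,0,0.001],0],[[0,0,0.001],0],[[0,0,0],0]]}}

```text
t: 61.0
tool_pos: [0.5966, -0.1555, 0.1828]
tool_rot: [-2.233, -2.198, -0.011]
contact_force: [-8.7, 19.0, 20.8]
opening: -0.0001
grip_force: 11.9
```

Call:
{"api": "drive_tool", "payload": {"rows": [[[0,0,-0.01],0],[[-0.002,0,-0.02],0],[[0,0,-0.02],0],[[0,0,0],0],[[0,0,0],0],[[0,0,0],0]]}}

```text
t: 61.6
tool_pos: [0.5954, -0.162, 0.2273]
tool_rot: [-2.238, -2.201, 0.002]
contact_force: [-0.4, -0.1, -1.2]
opening: 0.0001
grip_force: 0.0
```

Run:
```python
from h import *
W=shot('wrist'); now(); 
for th in (0,.1,.2,.3): k=(0,-134+42*np.cos(th)-30*np.sin(th),68+42*np.sin(th)+30*np.cos(th)); print(th,np.round(k,1),proj(W,[cw((x,k[1],k[2])) for x in(-9,9)]).round(0).tolist())
print('hinge',proj(W,cw((0,-134,68))).round(0),'lid end',proj(W,[cw((-35,-111,61)),cw((57,-111,61)),cw((-35,111,61))]).round(0).tolist())
g=cv2.cvtColor(W['image'],cv2.COLOR_BGR2GRAY); y0,x0=190,210
c=cv2.resize(g[y0:y0+140,x0:x0+120],(80,47),interpolation=cv2.INTER_AREA)
for r in c: print(''.join(" .:-=+*#%@"[min(9,v//26)] for v in r))
```

```text
t 61.65 grasp carrier [  0.3 -94.5 173.2] psi -1.5874 tilt [-0.0028  0.001  -1.    ] q6 -0.37 F [-0.1  0.1 -1.1] open -0.0002 grip 0.0
0 [  0. -92.  98.] [[258.0, 230.0], [287.0, 230.0]]
0.1 [  0.  -95.2 102. ] [[258.0, 237.0], [287.0, 237.0]]
0.2 [  0.  -98.8 105.7] [[258.0, 245.0], [287.0, 245.0]]
0.3 [   0.  -102.7  109.1] [[258.0, 253.0], [287.0, 253.0]]
hinge [[273. 267.]] lid end [[227.0, 236.0], [348.0, 236.0], [212.0, -121.0]]
***+++=====+#####+++++++++++++++*%@%%%@%%%@@%%%%%%%%%#++++++++++++++++**++++++++
******++====++++===++++*#*#####*#%@%%%@%%%%%@%%%%%%%%##*###########*####**###***
******++====++++====--==++++++++*%%%%%%%%%@%%%%%%%%%%#**********######%%%%%#+*+*
******++====+=++===-------------+%%%%%@%%%%@%%%%%%%%%#++++++++++*####%%%%%%#+++*
*******+====++++====------------=++++#%%##%%%%%%%%%%%#+=====++++***##%%%%@%#+++*
*******+=====+++====-------------=++++++++*#%#%%%%%%%#=-----======+#%%%%%%%#+++*
*******+=====+++===-------------==+++++===++==+*****%*=-------=====+***********#
*******+=====+++==--------------==+++=----------===+*+=--------==--=+**********%
*******+=====
[... 2410 characters left out ...]
------
===--======-------:.  .           ..:-=-.....:=--:..        .   . :-------------
--------====-==-:.                   .--.....:-:.                  .:-----------
------===-====-:.       ..  ..        .:........          .  .       .--------=-
:-----=======-:.         .. ..           ...            ... ..        :-------=-
.:----=----::.                             .                           ..::-----
.:::::...                                 .. .                             ....:
                                          . .                                   
                                           ..           .                       
                                         ....
```

Run:
```python
from h import *
W=shot('wrist'); now(); g=cv2.cvtColor(W['image'],cv2.COLOR_BGR2GRAY)
cv2.imwrite('pics/Wc.png',W['image'])
for p in(0,.05,.1):
    f=lambda s,n:(57-s*np.cos(p)+n*np.sin(p),58+s*np.sin(p)+n*np.cos(p))
    o={}
    for nm,s in(('front',92),('back',4)):
        e=f(s,3); o[nm]=proj(W,[cw((e[0],y,e[1])) for y in(-111,0)]).round(0).tolist()
    print(p,o)
for n,p in dict(plateF=(-64,-148,8),plateB=(64,-148,8),stopTop=(-32,-100,46),stopTopB=(32,-100,46),tower=(-17,-122,74),towerB=(17,-146,74),leverknob=(-102,38,62)).items(): print(n,proj(W,cw(p)).round(0))
c=cv2.resize(g[100:280,150:390],(80,60),interpolation=cv2.INTER_AREA)
for r in c: print(''.join(" .:-=+*#%@"[min(9,v//26)] for v in r))
```

```text
t 61.7 grasp carrier [  0.3 -94.5 173.3] psi -1.5874 tilt [-0.0026  0.001  -1.    ] q6 -0.37 F [-0.3 -0.4 -0.4] open -0.0001 grip 0.0
0 {'front': [[227.0, 236.0], [220.0, 80.0]], 'back': [[343.0, 236.0], [353.0, 80.0]]}
0.05 {'front': [[226.0, 238.0], [219.0, 79.0]], 'back': [[343.0, 236.0], [353.0, 80.0]]}
0.1 {'front': [[226.0, 241.0], [219.0, 79.0]], 'back': [[343.0, 236.0], [353.0, 80.0]]}
plateF [[205. 251.]]
plateB [[341. 251.]]
stopTop [[232. 216.]]
stopTopB [[313. 216.]]
tower [[250. 256.]]
towerB [[295. 285.]]
leverknob [[112.  17.]]
---------==++==+%@@@@@+---=+====:::=%@@@@@@@@@@+:::==+##%@@%+#@%%@%+*##+==+=====
--------====++++%@@@@@#+==++====:::=%@@@@@@@@@@+:::=+###@%@#+#@%%@%+*#*+========
---------====+++%@@@@@@@@@@#====---=%@@@@@@@@@@+:::**###@@%++#@%%@%+*#*+========
---------===++=+%@@@@@@@@@@%====---=%@@@@@@@@@@+:::#####@@%++#%%%@%=*#*+=======+
----------======%@@@@@@@@@@%====---=%@@@@@@@@@%+:::+*###@@%++#%%%@%+*#*=========
----------======#@@@@@@@@@@%===+=--=%@@@@@@@@@%+----*###%%%++#%%%@%+*#*=========
--------========#@@@@@@@@@@%##*##*##%@@@@@@@@@%*****#######**%%%%
[... 3608 characters left out ...]
--==----::::::::::::::::::::::::::::-+++-::------:=+
.. ..:::::::::::::::::::------------:::::::::::::::::::::::::::::::::::------:=+
  ..::::::::::::::::::::----=--------::::.::::--::::::::::::::::::::::-------:++
 .:::::::::::::::::::::------------=---:..:-:-==::::::::::::::::::::::-----=-:++
.::::::::::::::::::::::-----------:--::-..:-:-==:::::::::::::::::::::-----==::++
:::::::.:::::::::::::::-----------:--:::..:-::--::::::::::::::::::::------=-:-++
-:::::::::::::::::::::----------....::::...--::....:::::::::::::::::--------:-++
-::::.::.:::::::::::::---------:....::::...::::.....::::::::::::::::--------:-++
--::::::::::::::::::::::-------.....::-:...::::.....:::::::::::::::-----------++
```

Call:
{"api": "drive_tool", "payload": {"rows": [[[-0.002,0,0.01],0],[[0,0,0.015],0],[[0,0,0.01],0],[[0,0,0.004],0],[[0,0,0.002],0],[[0,0,0],0],[[0,0,0],0]]}}

```text
t: 62.4
tool_pos: [0.5964, -0.1643, 0.1887]
tool_rot: [2.239, 2.202, 0.001]
contact_force: [0.2, 0.8, 0.7]
opening: 0.0001
grip_force: 0.0
```

Call:
{"api": "drive_tool", "payload": {"rows": [[[0.001,0,0.0012],0],[[0.001,0,0.0012],0],[[0.001,0,0.0012],0],[[0,0,0],0]]}}

```text
t: 62.8
tool_pos: [0.596, -0.161, 0.1844]
tool_rot: [-2.239, -2.203, 0.0]
contact_force: [-0.9, 0.5, -0.1]
opening: -0.0002
grip_force: 0.0
```

Run:
```python
from h import *
now()
```

```text
t 62.8 grasp carrier [  0.9 -93.5 130.4] psi -1.5871 tilt [-3.e-04  2.e-04 -1.e+00] q6 -0.368 F [-0.9  0.5 -0.1] open -0.0002 grip 0.0
```

Call:
{"api": "drive_tool", "payload": {"rows": [[[0,0,0.001],0],[[0,0,0.001],0],[[0,0,0],0]]}}

```text
t: 63.1
tool_pos: [0.5963, -0.1608, 0.1831]
tool_rot: [-2.239, -2.203, -0.001]
contact_force: [-0.9, 2.6, 3.8]
opening: 0.0001
grip_force: 1.9
```

Call:
{"api": "drive_tool", "payload": {"rows": [[[0.0005,0,0.001],0],[[0.0005,0,0.001],0],[[0,0,0],0]]}}

```text
t: 63.4
tool_pos: [0.5964, -0.1594, 0.1813]
tool_rot: [-2.239, -2.203, -0.002]
contact_force: [-1.6, 4.0, 5.5]
opening: 0.0001
grip_force: 2.5
```

Call:
{"api": "drive_tool", "payload": {"rows": [[[0.0008,0,0.001],0],[[0.0008,0,0.001],0],[[0,0,0],0]]}}

```text
t: 63.7
tool_pos: [0.5965, -0.1579, 0.1795]
tool_rot: [-2.239, -2.203, -0.002]
contact_force: [-1.1, 4.0, 5.0]
opening: 0.0001
grip_force: 2.7
```

Call:
{"api": "drive_tool", "payload": {"rows": [[[0.0008,0,0.001],0],[[0.0008,0,0.001],0],[[0,0,0],0]]}}

```text
t: 64.0
tool_pos: [0.5967, -0.1575, 0.1792]
tool_rot: [2.238, 2.202, -0.001]
contact_force: [-5.3, 2.2, 11.8]
opening: 0.0
grip_force: 5.8
```

Call:
{"api": "drive_tool", "payload": {"rows": [[[0.0003,0,0.001],0],[[0,0,0.001],0],[[0,0,0],0]]}}

```text
t: 64.3
tool_pos: [0.5969, -0.1574, 0.1789]
tool_rot: [2.238, 2.202, -0.001]
contact_force: [-8.1, 2.6, 18.2]
opening: 0.0002
grip_force: 9.3
```

Call:
{"api": "drive_tool", "payload": {"rows": [[[0,0,-0.01],0],[[0,0,-0.03],0],[[0,0,-0.04],0],[[0,0,-0.04],0],[[0,0,-0.04],0],[[0,0,0],0],[[0,0,0],0],[[0,0,0],0]]}}

```text
t: 65.1
tool_pos: [0.5956, -0.1566, 0.3325]
tool_rot: [-2.238, -2.201, 0.002]
contact_force: [-0.7, 0.3, -1.0]
opening: 0.0003
grip_force: 0.0
```

Run:
```python
from h import *
shot('top'); W=shot('wrist','wf'); now(); T=shot('top','tf'); S=shot('scene','sf')
g=cv2.cvtColor(W['image'],cv2.COLOR_BGR2GRAY)
K=lambda th:(0,-134+42*np.cos(th)-30*np.sin(th),68+42*np.sin(th)+30*np.cos(th))
L=lambda p:(57-91*np.cos(p)+30*np.sin(p),0,58+91*np.sin(p)+30*np.cos(p))
def dark(c,r=28):
    x,y=np.round(c).astype(int); s=g[max(y-r,0):y+r,max(x-r,0):x+r]; n,l,st,cc=cv2.connectedComponentsWithStats((s<55).astype(np.uint8))
    return [((cc[i]+[max(x-r,0),max(y-r,0)]).round(1).tolist(),st[i].tolist()) for i in range(1,n) if st[i,4]>60]
for th in(0,.1): a=proj(W,cw(K(th)))[0];b=proj(W,cw(L(th)))[0]; print(th,'clamp',a.round(1),'lid',b.round(1))
print(dark(proj(W,cw(K(0)))[0]),dark(proj(W,cw(L(0)))[0]))
for a in(0,.1): k=proj(W,cw((-50-52*np.cos(a),38+52*np.sin(a),62.5)))[0]; print('lever',a,k.round(1))
print(dark(k,40))
```

```text
t 65.2 grasp carrier [  0.3 -89.1 277.9] psi -1.5874 tilt [-0.0038  0.0013 -1.    ] q6 -0.361 F [ 0.2 -0.3 -0.2] open -0.0002 grip 0.0
0 clamp [273.3 195.3] lid [235.   92.2]
0.1 clamp [273.3 199.8] lid [237.8  91.9]
[([274.1, 200.5], [22, 26, 17, 13, 109])] []
lever 0 [164.1  50.9]
lever 0.1 [163.9  44.8]
[([168.8, 58.0], [36, 45, 19, 13, 80])]
```

```bash
python3 -c "
from station import ctrl
print(ctrl.finish_job())"
```

```text
the job is handed in; nothing more can be done
None
```

The job is handed in: the three transformers stand in one row against the fixed stop, the jaw is pushed up and locked, the lid is shut and the clamp is down (those last three judged by where the tool met resistance; no result came back); the open lid was brushed back slightly while I worked, and I viewed 14 pictures.

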